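# Reload the conditioning box with turning blanks

## Robot

A 6-joint arm with a two-finger parallel gripper is mounted at the origin on the work surface. World frame = base frame: x ahead of the robot, y to its left, z up, the work surface at z = 0. Lengths are in m, angles in rad, forces in N, time in s.
With the tool pointing down it reaches from about 0.375 to 0.975 m from the base axis. Payload 3.8 kg.
Tool frame: the origin (TCP) lies midway between the tips of the shut fingers; the grasp point (between the pads) lies 19 mm behind it; z points along the fingers, y is the line along which they close (so a half turn about z gives the same grasp; the last joint's range is limited). The gripper opens to 88 mm and grips with 3 to 60 N. Pads are 18 mm wide; open, the fingers measure 123 mm over their backs; the gripper's body (75 mm by 187 mm) begins 45 mm behind the grasp point.
Start: joints at [1.142, 0.264, 1.604, -0, 1.274, -0.037], TCP at [0.258, 0.624, 0.239] pointing down, gripper open.
Joint ranges: [-2.63, 2.63], [-0.94, 2.18], [0.31, 2.57], [-1.31, 4.45], [0, 2.66], [-2.55, 2.55]. Speed limits (rad/s): [2.57, 2.57, 3.14, 3.14, 3.14, 3.14].

## Interface

Orientations are given as a rotation vector (axis times angle).
In Python, from workcell import manip gives the robot as it stands. The module is installed in compiled form; this text tells all that it offers.
- The arm moves only by the tool step_arm, never from a script. Its argument "series" is a list of rows, each a list of 3 entries, a list of its own where there are three numbers: the shift along the tool's x, y, z each as a share of 0.4 m, from -1 to 1, then the turn about the tool's z as a share of 360 degrees, from -1 to 1, then the opening, from -1 (shut) to 1 (fully open). In form: [[[tx, ty, tz], yaw, claw], ...]. A call has exactly 8 rows; each row is the pose to reach, as a shift and turn from the pose commanded when the call began, along the tool's axes at that moment, turning the shorter way round; what a row does not reach only later rows make up. A row lasts 1/10 s, in which the tool goes at most 50 mm and 8.59 degrees, less where a joint would pass 70% of its speed; a pose out of reach is approached as far as the arm can. A call with a number of a shift or a turn outside -1 to 1 is refused whole. A call with a gripper value outside its range is refused whole. The fingers move at their own pace and stop on an object; "newtons" is the grip in N (left out, the last holds). Time passes only in rows, so rows that repeat a pose let the fingers close, or fill a call up. It gives the time, the measured TCP pose, the force, the opening and the grip force at its end, in the units of the state.
- manip.state(): the state, without advancing time (a new reading comes with each control period).
- manip.snapshot(name): name is "scene" or "side" or "wrist"; returns a dict with "img" (400x640x3 uint8, red, green, blue), "vertical_fov" (degrees; the focal length in pixels is half the picture's height over the tangent of half this angle, whatever the lens; pixels are square), "cx", "cy" (the principal point, pixels), "T" (4x4, takes a point from camera to world coordinates). Camera axes: x right, y down, z forward; pixel columns grow to the right and rows downward; lengths in m; the calibration is good to about 2 mm. A picture is of the moment at which its call begins. There is no depth.
- manip.hand_in(): hands the job in; it is judged then, once.
The state is a dict: "t": time; "joint_positions": joint angles; "joint_vel": joint speeds; "effort": joint torques, N m; "position": TCP position; "orientation": TCP orientation; "wrist_force": force on the tool from outside, world axes, zero at the start; "moment": the same for the moment, N m; "grip_width": finger opening in m; "gripper_force": force on a finger pad.
Only numpy, scipy, OpenCV 4.12 (cv2) and the standard library are available. Lean on these libraries where they do the work, as an engineer would, in place of code of your own. Each camera call takes 0.05 s, during which the arm holds its last target. There are 200 camera calls.

## Task

Slide the clear hatch of the plywood conditioning box right back, take out the dry turned knob and stand it upright in the shallow steel tray. Then stack all the pale wooden blanks lying on the bench flat in one pile on the dark mat in the box, lined up with the mat and with all their edges flush, and finally slide the hatch fully shut. Leave the other things on the bench where they are.

Things in the scene. Friction and masses are not known exactly. Their poses are not given: they have to be found in the camera images.
- box: Low open-topped plywood conditioning box, fixed to the bench, outside 170 (its x) x 280 (its y) x 76 mm high; origin under its centre. Walls and floor 10 mm thick, so the inside is 150 x 260 x 66 mm deep. x points from the front wall (the robot's side) to the rear wall, along the hatch's track; two runners 12 mm high carry the track on 200 mm behind the rear wall, at the level of the wall tops.
- mat (a point): Centre of the dark rubber mat, 82 x 64 mm, let in flush in the middle of the box's inner floor (10 mm above the bench); its long side and x axis run along the box's x.
- hatch (a joint): Clear flat hatch with an aluminium edge, 170 x 288 x 9 mm, that slides level on the box's wall tops along the box's x: 0 = fully shut, 0.19 m = right back, the whole box uncovered. Its top lies 85 mm above the bench. It stays where it is left and takes about 3 N to slide.
- hatch_grip (a point): Centre of the top of the hatch's handle, an upright dark wood bar standing on the hatch near its front edge, 14 mm thick (box x), 90 mm long (box y), rising 42 mm above the hatch; top 126 mm above the bench. Moves with the hatch; axes as the box's.
- knob: Dry turned wooden knob, a round squat piece 56 mm in diameter up to 32 mm height, then rounded to its top at 46 mm; origin at the centre of its underside, z up. It starts standing inside the box, under the hatch.
- tray: Shallow square dark steel tray, 120 x 120 x 22 mm, fixed on the bench; walls and floor 6 mm; origin under its centre.
- tray_floor (a point): Centre of the tray's inner floor, 6 mm above the bench.
- blank0: Pale wooden blank (one of three to five alike), a flat board 70 x 52 x 12 mm; origin at the centre of its underside, x along its 70 mm side, z up. Starts flat on the bench; None if absent.
- blank1: Pale wooden blank (one of three to five alike), a flat board 70 x 52 x 12 mm; origin at the centre of its underside, x along its 70 mm side, z up. Starts flat on the bench; None if absent.
- blank2: Pale wooden blank (one of three to five alike), a flat board 70 x 52 x 12 mm; origin at the centre of its underside, x along its 70 mm side, z up. Starts flat on the bench; None if absent.
- blank3: Pale wooden blank (one of three to five alike), a flat board 70 x 52 x 12 mm; origin at the centre of its underside, x along its 70 mm side, z up. Starts flat on the bench; None if absent.
- blank4: Pale wooden blank (one of three to five alike), a flat board 70 x 52 x 12 mm; origin at the centre of its underside, x along its 70 mm side, z up. Starts flat on the bench; None if absent.
- jar: Bystander: amber glass jar, 66 mm diameter, 90 mm high; leave it alone.
- glue: Bystander: white glue bottle, 60 mm diameter, 160 mm high; leave it alone.
- chisel: Bystander: hand tool lying on the bench, 200 mm long; leave it alone.
- offcut: Bystander: dark round offcut, 90 mm diameter, 50 mm high; leave it alone.
- mug: Bystander: white mug, 84 mm diameter, 90 mm high; leave it alone.
There are look-alikes about, which are no part of the job. Leave any blue or orange look-alike of the blank3 alone.

How it is judged:
By the outcome, as a careful person would: the job done as asked, in the order asked, and still so for the second after the job is handed in, with the robot touching nothing.
Of blank0, blank1, blank2, blank3, blank4 only 3 to 5 are there at a start; the rules pass over those that are not, and their reading is None.
At some moment in a run one of blank0, blank1, blank2, blank3, blank4 may be knocked a few centimetres aside while the robot is not near it.
Once in a run the grip may slacken for a moment while it holds something.
It also fails if it takes over 210 s, if anything falls off the work surface, if the arm or the gripper's body presses on something with over 40 N, if the wrist force passes 120 N, or if a joint passes its speed limit or range.

## Working session

There is one attempt and no reset: what is moved stays moved. The work goes in short steps, Python scripts to look and compute and a tool call to move; the robot and the scene stay as the last step left them, time stands still between calls to the robot, and variables do not carry over. Pictures are saved under pics/ and viewed, at most 14 in all, crops included, and the job is handed in when it is done.

Besides the shell and the picture viewer there is one more tool, called after "Emit:" in YAML: its name, and indented under it one key for each argument. step_arm: Moves the arm, as the interface text tells. Shift numbers are shares of 0.4 m and turn numbers shares of 360 degrees, none past 1 either way. Its arguments: {"type":"object","properties":{"series":{"type":"array","items":{"type":"array"}},"newtons":{"type":"number"}},"required":["series"]}

```bash
mkdir -p pics
cat > h.py <<'E'
import numpy as np, cv2
from workcell import manip
from scipy.spatial.transform import Rotation as R
def snap(n):
    s=manip.snapshot(n); s['T']=np.array(s['T']); s['f']=200/np.tan(np.radians(s['vertical_fov'])/2); return s
def save(s,name): cv2.imwrite('pics/'+name,cv2.cvtColor(s['img'],cv2.COLOR_RGB2BGR))
def ray(s,uv,z):
    uv=np.atleast_2d(uv).astype(float)
    d=np.c_[(uv[:,0]-s['cx'])/s['f'],(uv[:,1]-s['cy'])/s['f'],np.ones(len(uv))]@s['T'][:3,:3].T
    o=s['T'][:3,3]; return o+d*((z-o[2])/d[:,2])[:,None]
def proj(s,p):
    p=np.atleast_2d(p); c=(p-s['T'][:3,3])@s['T'][:3,:3]
    return c[:,:2]/c[:,2:]*s['f']+[s['cx'],s['cy']]
E
python3 - <<'E'
from h import *
for n in ['scene','side','wrist']:
    s=snap(n); save(s,n+'0.png'); np.save(n+'0.npy',s,allow_pickle=True)
    print(n,s['vertical_fov'],s['cx'],s['cy'],s['T'].round(3).tolist())
st=manip.state(); print(st)
a=[cv2.imread(f'pics/{n}0.png') for n in ['scene','side','wrist']]
E
```

```text
scene 56.04553129654165 324.0673695447673 195.23833009683156 [[0.326, 0.697, -0.638, 1.246], [0.945, -0.239, 0.221, -0.196], [0.002, -0.676, -0.737, 0.933], [0.0, 0.0, 0.0, 1.0]]
side 52.98306887850847 321.75291085525134 196.98461202967098 [[0.733, -0.368, 0.572, -0.069], [-0.68, -0.377, 0.629, -0.628], [-0.016, -0.85, -0.526, 0.66], [0.0, 0.0, 0.0, 1.0]]
wrist 71.52843169966073 323.2669768111073 198.988065699547 [[0.383, 0.879, 0.285, 0.184], [0.924, -0.364, -0.121, 0.654], [-0.002, 0.31, -0.951, 0.385], [0.0, 0.0, 0.0, 1.0]]
{'t': 0.15, 'joint_positions': array([ 1.14208675e+00,  2.64591616e-01,  1.60503716e+00, -4.99496928e-06,
        1.27370349e+00, -3.69103095e-02]), 'joint_vel': array([ 0.00101212, -0.00245883, -0.00430387,  0.00133043, -0.00098817,
       -0.00041043]), 'effort': array([ 9.45002503e-04, -5.02844381e+01, -3.57471406e+01,  7.29283132e-02,
        2.49828037e-02, -1.16425767e-04]), 'position': array([0.2575342 , 0.62335348, 0.23767876]), 'orientation': array([-6.11428295e-01, -3.08111349e+00,  2.66025044e-03]), 'wrist_force': array([-0.14433052,  0.29359313,  0.06408884]), 'moment': array([-0.01270917,  0.02084465, -0.01036404]), 'gripper_force': 0.0, 'grip_width': 0.08797641668233169}
```

View pics/scene0.png

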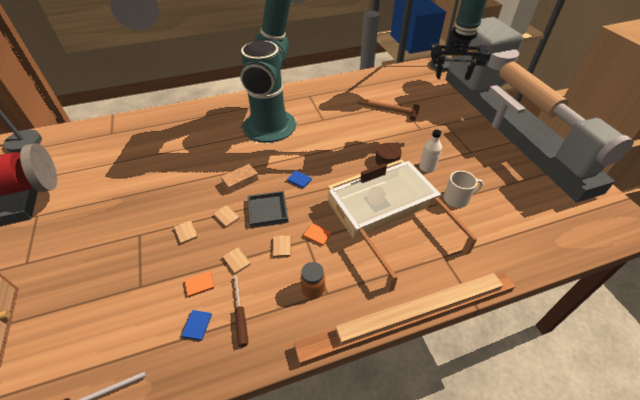

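View pics/side0.png

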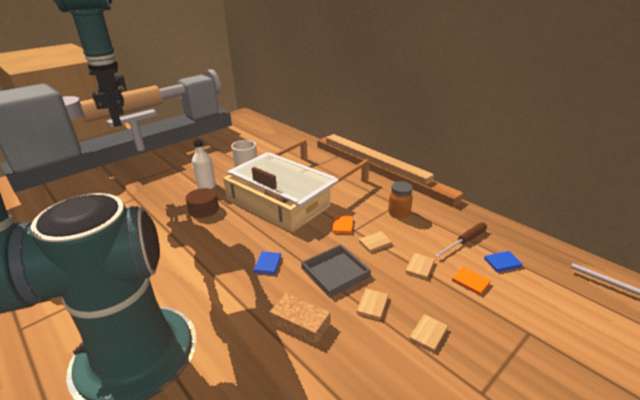

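The scene view shows four pale blanks at (186,232), (227,215), (236,260) and (282,246). The look-alikes are orange (316,234) and (199,284), and blue (299,179) and (196,325). There is also a cork block at (239,178) and long boards at (420,310), none of them wanted. The box is at (385,195) with the knob seen through the hatch at (377,200), the tray is at (267,209) and the handle at (374,173).

```bash
cat >> h.py <<'E'
def blanks(s,z=0.012,lo=(8,50,150),hi=(24,150,255),roi=None,amin=120):
    hsv=cv2.cvtColor(s['img'],cv2.COLOR_RGB2HSV); m=cv2.inRange(hsv,np.array(lo),np.array(hi))
    if roi is not None:
        k=np.zeros_like(m); k[roi[1]:roi[3],roi[0]:roi[2]]=1; m*=k
    m=cv2.morphologyEx(m,cv2.MORPH_OPEN,np.ones((3,3)))
    out=[]
    for c in cv2.findContours(m,0,cv2.CHAIN_APPROX_NONE)[0]:
        if cv2.contourArea(c)<amin: continue
        P=ray(s,c[:,0],z)[:,:2]
        (c0,wh,a)=cv2.minAreaRect((P*1000).astype(np.float32))
        if wh[0]<wh[1]: wh=wh[::-1]; a+=90
        out.append((c[:,0].mean(0).round(),np.round(c0,1),np.round(wh,1),round((a+90)%180-90,1)))
    return out,m
E
python3 - <<'E'
from h import *
s=np.load('scene0.npy',allow_pickle=True).item()
hsv=cv2.cvtColor(s['img'],cv2.COLOR_RGB2HSV)
for u,v in [(186,232),(227,215),(236,260),(282,246),(239,178),(160,250),(267,209),(250,230)]: print(u,v,hsv[v,u],hsv[v+2,u-2])
o,m=blanks(s,lo=(8,50,190),hi=(24,135,255),amin=60)
for x in o: print(x)
print('tray approx',ray(s,[[267,209]],0.006))
big=cv2.resize(s['img'][150:280,150:450],None,fx=2.6,fy=2.6,interpolation=cv2.INTER_CUBIC)
cv2.imwrite('pics/c0.png',cv2.cvtColor(big,cv2.COLOR_RGB2BGR))
E
```

```text
186 232 [ 16 119 242] [ 15 124 235]
227 215 [ 15 120 241] [ 15 123 232]
236 260 [ 16 118 242] [ 14 126 228]
282 246 [ 15 120 241] [ 16 120 238]
239 178 [ 13 134 223] [ 13 136 217]
160 250 [ 13 139 183] [ 13 139 181]
267 209 [ 22  28 102] [ 21  26 100]
250 230 [ 13 138 192] [ 13 139 193]
(array([440., 359.]), array([1034.2,  170.7]), array([28.3, 24.1]), 88.6)
(array([473., 331.]), array([1000.3,  281.6]), array([112.2,  61.3]), -72.3)
(array([546., 367.]), array([1157.7,  432.5]), array([547.7, 224.1]), -82.6)
(array([524., 312.]), array([1005.1,  460.9]), array([313.5,  66. ]), -88.2)
(array([418., 306.]), array([899.5, 197.7]), array([472.1,  43.1]), -89.9)
(array([237., 259.]), array([ 600.7, -239.2]), array([70.6, 52.1]), 19.2)
(array([282., 245.]), array([ 594.4, -104.2]), array([70.4, 51.3]), -15.5)
(array([185., 231.]), array([ 448.6, -368.2]), array([70.9, 51.5]), 11.4)
(array([226., 215.]), array([ 425.3, -241.5]), array([71.8, 52. ]), 26.4)
(array([344., 181.]), array([405.1, 169.2]), array([128.4,  23.4]), -76.7)
(array([382., 194.]), array([497.9, 274.3]), array([291.6, 157. ]), -82.2)
(array([342., 140.]), array([205.4, 245.2]), array([311.7,  40.8]), -88.8)
(array([ 90., 109.]), array([-325.8, -689.4]), array([210.4, 124.7]), -89.7)
(array([134., 102.]), array([-325.6, -506.8]), array([124.1, 116.5]), -0.4)
(array([206.,  90.]), array([-326.7, -206.6]), array([318.8, 125.7]), 89.9)
(array([298.,  73.]), array([-326.2,  225.5]), array([188.1, 124.9]), -89.4)
(array([538.,  82.]), array([  76.3, 1260. ]), array([344.3,  96.1]), 0.9)
(array([332.,  68.]), array([-326. ,  394.6]), array([123.3, 122.8]), -1.7)
(array([626.,  30.]), array([-213.1, 2087.3]), array([338.2, 158.2]), -48.6)
tray approx [[ 0.44021614 -0.11228198  0.006     ]]
```

View pics/c0.png

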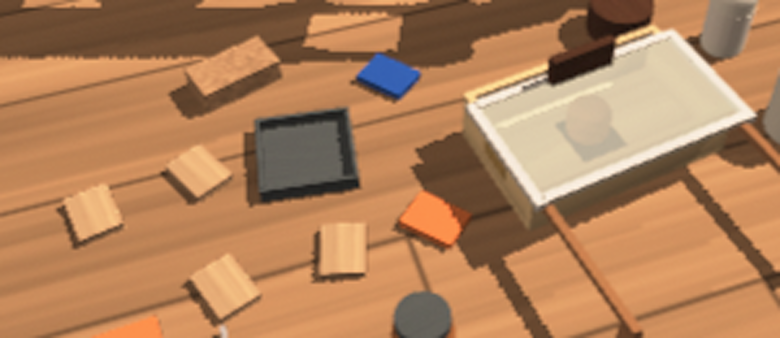

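The crop confirms four pale blanks and the blue and orange decoys. The handle is at about (374,173), with the knob under the hatch on the mat. Next I measure the hatch and tray.

Run:
```python
from h import *
s=np.load('scene0.npy',allow_pickle=True).item()
hsv=cv2.cvtColor(s['img'],cv2.COLOR_RGB2HSV)
def rect(m,roi,z,n):
    k=np.zeros_like(m); k[roi[1]:roi[3],roi[0]:roi[2]]=255; m=m&k
    m=cv2.morphologyEx(m,cv2.MORPH_CLOSE,np.ones((3,3)))
    c=max(cv2.findContours(m,0,cv2.CHAIN_APPROX_NONE)[0],key=cv2.contourArea); 
    P=ray(s,cv2.convexHull(c)[:,0],z)[:,:2]; r=cv2.minAreaRect((P*1000).astype(np.float32))
    print(n,r,cv2.boundingRect(c),cv2.boxPoints(r).round().tolist())
    return c
rect(cv2.inRange(hsv,(0,0,215),(180,25,255)),(320,155,445,240),0.085,'hatch')
c=rect(cv2.inRange(hsv,(0,0,20),(180,80,140)),(240,185,295,230),0.022,'tray')
c=rect(cv2.inRange(hsv,(0,0,0),(180,255,90)),(358,163,388,183),0.126,'handle')
print(c[:,0].min(0),c[:,0].max(0))
st=manip.state(); print(R.from_rotvec(st['orientation']).as_matrix().round(3))
o=ray(s,[[376,203]],0.010);print('knob base',o, 'top',ray(s,[[377,192]],0.056))
```

```text
hatch ((624.47802734375, 340.19927978515625), (0.0, 0.0), 0.0) (424, 199, 1, 1) [[624.0, 340.0], [624.0, 340.0], [624.0, 340.0], [624.0, 340.0]]
tray ((451.2159729003906, -113.19409942626953), (118.37152099609375, 132.8259735107422), 82.03291320800781) (248, 192, 40, 35) [[377.0, -163.0], [509.0, -181.0], [525.0, -64.0], [394.0, -45.0]]
handle ((505.1060485839844, 225.286376953125), (52.11930465698242, 118.69145202636719), 24.02255630493164) (360, 163, 28, 19) [[457.0, 269.0], [505.0, 160.0], [553.0, 182.0], [505.0, 290.0]]
[360 163] [387 181]
[[-0.924  0.382 -0.001]
 [ 0.382  0.924 -0.002]
 [ 0.    -0.002 -1.   ]]
knob base [[0.53414696 0.23034016 0.01      ]] top [[0.5278823 0.2314639 0.056    ]]
```

Run:
```python
from h import *
s=np.load('scene0.npy',allow_pickle=True).item()
hsv=cv2.cvtColor(s['img'],cv2.COLOR_RGB2HSV)
P=ray(s,np.array([[330,189.6],[407.7,162.7],[439.6,195],[357.7,229.6]]),0.085)[:,:2]
print((P*1000).round(), [np.linalg.norm(P[i]-P[i-1]).round(3) for i in range(4)])
for u,v in [(331,190),(345,208),(400,211),(408,163),(370,205),(395,190)]: print(hsv[v,u])
m=cv2.inRange(hsv,(0,0,150),(180,75,255)); k=np.zeros_like(m);k[160:232,326:442]=255;m&=k
m=cv2.morphologyEx(m,cv2.MORPH_OPEN,np.ones((2,2)))
c=max(cv2.findContours(m,0,cv2.CHAIN_APPROX_NONE)[0],key=cv2.contourArea)
r=cv2.minAreaRect((ray(s,c[:,0],.085)[:,:2]*1000).astype(np.float32)); print(r,cv2.boxPoints(r).round().tolist())
mh=cv2.inRange(hsv,(0,60,0),(180,255,80)); k=np.zeros_like(m);k[162:184,358:388]=255;mh&=k
n,l,st,ce=cv2.connectedComponentsWithStats(mh); print(st,ce)
for i in range(1,n):
    if st[i,4]>30:
        ys,xs=np.where(l==i)
        for y in range(ys.min(),ys.max()+1): print(y,xs[ys==y].min(),xs[ys==y].max(),end='; ')
```

```text
[[495.  84.]
 [463. 369.]
 [625. 394.]
 [667. 105.]] [np.float64(0.173), np.float64(0.288), np.float64(0.164), np.float64(0.291)]
[ 17  27 248]
[ 17  34 243]
[ 15  60 149]
[ 17  28 247]
[ 19  45 191]
[ 20  57 223]
((562.4819946289062, 239.82717895507812), (174.4745635986328, 303.4778137207031), 7.873631954193115) [[455.0, 378.0], [497.0, 78.0], [670.0, 101.0], [628.0, 402.0]]
[[     0      0    640    400 255769]
 [   376    162     12      4     32]
 [   361    166     25     16    199]] [[319.45082868 199.52441852]
 [380.9375     162.9375    ]
 [372.81909548 173.99497487]]
162 376 387; 163 376 387; 164 377 382; 165 378 379; 166 384 385; 167 382 385; 168 379 385; 169 376 385; 170 374 385; 171 371 384; 172 368 384; 173 361 384; 174 361 384; 175 362 381; 176 361 378; 177 361 375; 178 361 373; 179 361 370; 180 361 367; 181 361 365;
```

Run:
```python
from h import *
s=np.load('scene0.npy',allow_pickle=True).item()
P=ray(s,np.array([[360.5,173],[385,165.5]]),0.126)[:,:2]; print(P, np.linalg.norm(P[1]-P[0]))
Q=ray(s,np.array([[361,182],[385.5,173.5]]),0.085)[:,:2]; print(Q, np.linalg.norm(Q[1]-Q[0]))
s=np.load('side0.npy',allow_pickle=True).item()
c=s['img'][140:240,210:360]
cv2.imwrite('pics/c1.png',cv2.cvtColor(cv2.resize(c,None,fx=5,fy=5,interpolation=cv2.INTER_CUBIC),cv2.COLOR_RGB2BGR))
```

```text
[[0.49550744 0.18252237]
 [0.48923704 0.26845858]] 0.08616466868951951
[[0.49563783 0.18741947]
 [0.48574181 0.27734338]] 0.09046678569065873
```

View pics/c1.png

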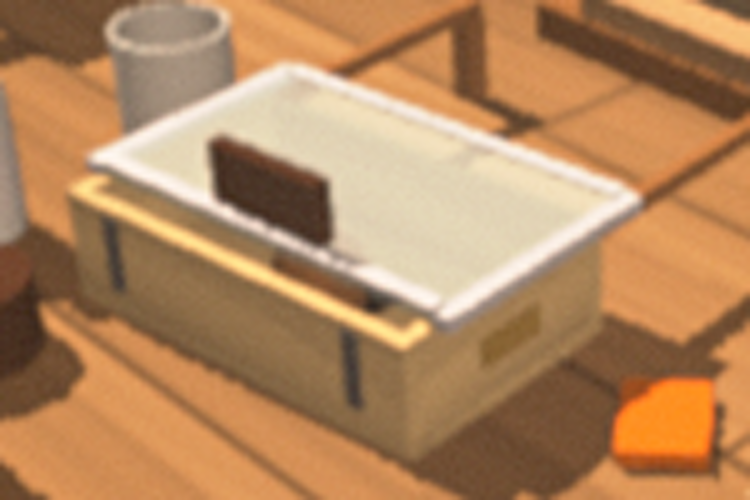

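The crop shows the hatch standing about 20 mm open. The handle's front top edge runs from (210,137) to (330,180) in the crop.

```bash
cat >> h.py <<'E'
def plan(x,y,z,head):
    """shares from the measured pose to TCP xyz (m) with tool-y heading (deg, mod 180)"""
    st=manip.state(); p=np.array(st['position']); M=R.from_rotvec(st['orientation']).as_matrix()
    d=M.T@(np.array([x,y,z])-p)/0.4
    h=np.degrees(np.arctan2(M[1,1],M[0,1])); dy=(head-h+90)%180-90
    print('shift',d.round(4),'yaw',round(-dy/360,4),'| now',p.round(4),'head',round(h,1),'j6',np.round(st['joint_positions'][5],2),'w',round(st['grip_width'],4),'F',np.round(st['wrist_force'],1),'t',st['t'])
E
python3 - <<'E'
from h import *
s=np.load('side0.npy',allow_pickle=True).item()
P=ray(s,np.array([[251.6,167.4],[276,176.2]]),0.126)[:,:2]; print(P, np.linalg.norm(P[1]-P[0]))
# hatch corners, side: 
c=np.array([[90,160],[290,65],[640,200],[445,318]])/5+[210,140]
H=ray(s,c,.085)[:,:2]; print(H,H.mean(0))
b=np.array([[70,188],[407,347]])/5+[210,140]
print('box front top',ray(s,b,.076)[:,:2])
plan(.500,.229,.20,7.5); plan(.500,.229,.095,7.5)
E
```

```text
[[0.47794674 0.27189423]
 [0.4962365  0.17995697]] 0.09373886860515993
[[0.45085429 0.36647323]
 [0.61837109 0.38907751]
 [0.65528326 0.09599891]
 [0.49109841 0.07779856]] [0.55390176 0.23233705]
box front top [[0.43103557 0.35930068]
 [0.46713659 0.08112905]]
shift [-0.9367 -0.6795  0.0953] yaw 0.1668 | now [0.2575 0.6234 0.2377] head 67.6 j6 -0.04 w 0.088 F [-0.1  0.3  0.1] t 0.15
shift [-0.9367 -0.6791  0.3578] yaw 0.1668 | now [0.2575 0.6234 0.2377] head 67.6 j6 -0.04 w 0.088 F [-0.1  0.3  0.1] t 0.15
```

Emit:
step_arm:
  series:
    - [[-0.12,-0.08,0],0.02,1]
    - [[-0.24,-0.17,0],0.04,1]
    - [[-0.35,-0.25,0],0.06,1]
    - [[-0.47,-0.34,0],0.08,1]
    - [[-0.6,-0.43,0],0.11,1]
    - [[-0.7,-0.51,0],0.13,1]
    - [[-0.82,-0.6,0],0.15,1]
    - [[-0.942,-0.7,0],0.167,1]

```text
t: 0.95
position: [0.4655, 0.2799, 0.2386]
orientation: [2.079, 2.356, 0.0]
wrist_force: [1.0, 1.0, 0.9]
grip_width: 0.0882
gripper_force: 0.0
```

Emit:
step_arm:
  series:
    - [[0,0,0],0,1]
    - [[0,0,0],0,1]
    - [[0,0,0],0,1]
    - [[0,0,0],0,1]
    - [[0,0,0],0,1]
    - [[0,0,0],0,1]
    - [[0,0,0],0,1]
    - [[0,0,0],0,1]

```text
t: 1.75
position: [0.4648, 0.2822, 0.2387]
orientation: [2.072, 2.362, -0.0]
wrist_force: [-0.6, -0.5, 0.3]
grip_width: 0.088
gripper_force: 0.0
```

Run:
```python
from h import *
s=snap('wrist'); save(s,'w1.png'); np.save('w1.npy',s,allow_pickle=True)
print(s['T'].round(3).tolist())
plan(.496,.227,.095,7.8)
```

```text
[[0.992, 0.122, 0.04, 0.455], [0.129, -0.943, -0.307, 0.362], [0.0, 0.31, -0.951, 0.386], [0.0, 0.0, 0.0, 1.0]]
shift [-0.1467  0.0593  0.3593] yaw -0.0009 | now [0.4649 0.2821 0.2387] head 7.5 j6 0.37 w 0.0878 F [ 0.4 -0.3  0.3] t 1.8
```

View pics/w1.png

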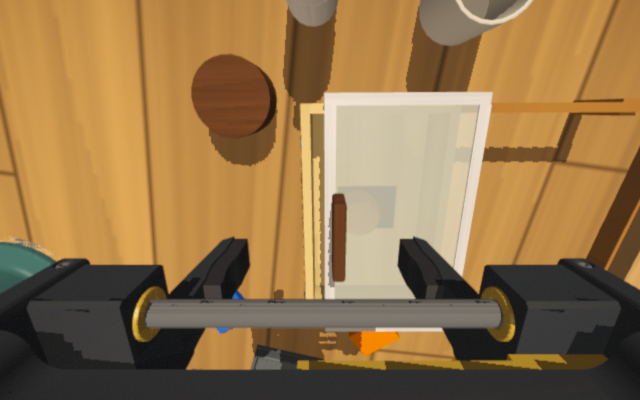

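The wrist view shows the handle top from (338,195) to (340,281), and the box's front wall top at x=302–322. The offcut is at (233,95).

Run:
```python
from h import *
s=np.load('w1.npy',allow_pickle=True).item()
print(ray(s,[[338.5,195],[340,281],[339,238]],.126))
print('hatch cnr',ray(s,[[326,93],[492,93]],.085),'box front',ray(s,[[301,104],[304.5,298]],.076))
print('offcut',ray(s,[[237,95]],.05),'glue',ray(s,[[313,5]],.1))
```

```text
[[0.48039191 0.28396139 0.126     ]
 [0.49630186 0.18710579 0.126     ]
 [0.48767058 0.23805976 0.126     ]]
hatch cnr [[0.45603653 0.37717644 0.085     ]
 [0.62301071 0.39886926 0.085     ]] box front [[0.43130515 0.36345366 0.076     ]
 [0.46132535 0.12143261 0.076     ]]
offcut [[0.35631901 0.36384147 0.05      ]] glue [[0.43503502 0.44695154 0.1       ]]
```

Emit:
step_arm:
  series:
    - [[-0.1355,0.05,0.05],0,1]
    - [[-0.1355,0.05,0.05],0,1]
    - [[-0.1355,0.05,0.14],0,1]
    - [[-0.1355,0.05,0.24],0,1]
    - [[-0.1355,0.05,0.32],0,1]
    - [[-0.1355,0.05,0.359],0,1]
    - [[-0.1355,0.05,0.359],0,1]
    - [[-0.1355,0.05,0.359],0,1]

```text
t: 2.6
position: [0.492, 0.2308, 0.0954]
orientation: [-2.073, -2.36, 0.0]
wrist_force: [-0.7, -0.7, 0.6]
grip_width: 0.0883
gripper_force: 0.0
```

Emit:
step_arm:
  series:
    - [[0,0,0],0,-1]
    - [[0,0,0],0,-1]
    - [[0,0,0],0,-1]
    - [[0,0,0],0,-1]
    - [[0,0,0],0,-1]
    - [[0,0,0],0,-1]
    - [[0,0,0],0,-1]
    - [[0,0,0],0,-1]
  newtons: 15

```text
t: 3.4
position: [0.4918, 0.2307, 0.095]
orientation: [-2.073, -2.361, 0.0]
wrist_force: [0.1, 0.1, -0.5]
grip_width: 0.0263
gripper_force: 0.0
```

Emit:
step_arm:
  series:
    - [[0,0,0],0,-1]
    - [[0,0,0],0,-1]
    - [[0,0,0],0,-1]
    - [[0,0.03,0],0,-1]
    - [[0,0.07,0],0,-1]
    - [[0,0.12,0],0,-1]
    - [[0,0.17,0],0,-1]
    - [[0,0.22,0],0,-1]

```text
t: 4.2
position: [0.5794, 0.2425, 0.0949]
orientation: [-2.072, -2.36, 0.001]
wrist_force: [-4.3, 2.3, 3.0]
grip_width: 0.014
gripper_force: 15.0
```

Emit:
step_arm:
  series:
    - [[0,0.05,0],0,-1]
    - [[0,0.1,0],0,-1]
    - [[0,0.15,0],0,-1]
    - [[0,0.18,0],0,-1]
    - [[0,0.19,0],0,-1]
    - [[0,0.195,0],0,-1]
    - [[0,0.2,0],0,-1]
    - [[0,0.2,0],0,-1]

```text
t: 5.0
position: [0.6512, 0.2522, 0.0947]
orientation: [-2.066, -2.353, 0.02]
wrist_force: [-22.6, -1.0, 15.7]
grip_width: 0.0138
gripper_force: 14.9
```

Emit:
step_arm:
  series:
    - [[0,-0.006,0],0,-1]
    - [[0,-0.006,0],0,1]
    - [[0,-0.006,0],0,1]
    - [[0,-0.006,0],0,1]
    - [[0,-0.006,0],0,1]
    - [[0,-0.006,0],0,1]
    - [[0,-0.006,0],0,1]
    - [[0,-0.006,0],0,1]

```text
t: 5.8
position: [0.6562, 0.252, 0.095]
orientation: [2.073, 2.361, 0.0]
wrist_force: [-0.6, -0.5, -0.1]
grip_width: 0.0681
gripper_force: 0.0
```

Emit:
step_arm:
  series:
    - [[0,0,-0.1],0,1]
    - [[0,0,-0.2],0,1]
    - [[0,0,-0.3],0,1]
    - [[0,0,-0.36],0,1]
    - [[0,-0.1,-0.4],0,1]
    - [[0,-0.2,-0.4],0,1]
    - [[0,-0.3,-0.4],0,1]
    - [[0,-0.4,-0.4],0,1]

```text
t: 6.6
position: [0.4961, 0.2311, 0.2553]
orientation: [2.073, 2.36, 0.001]
wrist_force: [0.0, 0.2, 0.1]
grip_width: 0.0878
gripper_force: 0.0
```

Run:
```python
from h import *
for n in ['scene','side','wrist']:
    s=snap(n); save(s,n+'2.png'); np.save(n+'2.npy',s,allow_pickle=True)
plan(.5,.23,.2,7.4)
a=cv2.resize(cv2.imread('pics/scene2.png')[130:280,150:480],None,fx=2.4,fy=2.4,interpolation=2)[:300,:800]
b=cv2.resize(cv2.imread('pics/side2.png')[130:250,190:400],None,fx=2.4,fy=2.4,interpolation=2)
w=cv2.resize(cv2.imread('pics/wrist2.png'),None,fx=.45,fy=.45,interpolation=3)
C=np.zeros((600,800,3),np.uint8); C[:a.shape[0],:a.shape[1]]=a; C[300:300+b.shape[0],:b.shape[1]]=b; C[300:480,510:798]=w
cv2.imwrite('pics/c2.png',C)
```

```text
shift [-0.0042  0.0111  0.1378] yaw 0.0002 | now [0.4954 0.2311 0.2551] head 7.5 j6 0.26 w 0.0881 F [-0.2 -0.1 -0.1] t 6.75
```

View pics/c2.png

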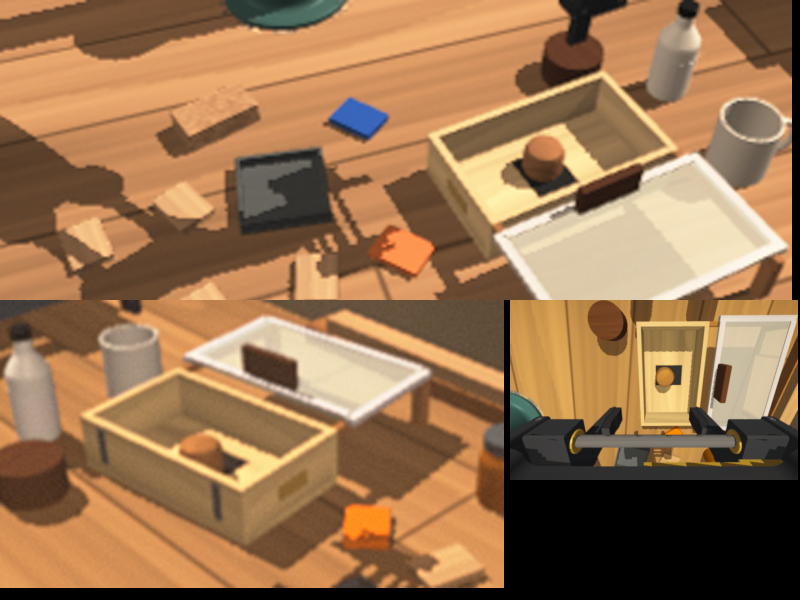

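The composite shows the hatch right back, the rear gap clear. The knob is near the mat: scene crop (545,157), wrist about (345,169). Next I measure the knob, mat and box.

Run:
```python
from h import *
w=np.load('wrist2.npy',allow_pickle=True).item(); s=np.load('scene2.npy',allow_pickle=True).item()
for S,n,roi in [(w,'wrist',(300,120,420,240)),(s,'scene',(355,180,400,220))]:
    hsv=cv2.cvtColor(S['img'],cv2.COLOR_RGB2HSV)
    k=np.zeros(hsv.shape[:2],np.uint8);k[roi[1]:roi[3],roi[0]:roi[2]]=255
    dark=cv2.inRange(hsv,(0,0,0),(180,255,62))&k
    c=max(cv2.findContours(dark,0,1)[0],key=cv2.contourArea)
    P=(ray(S,cv2.convexHull(c)[:,0],.01)[:,:2]*1000); print(n,'mat hull',P.round().tolist(),cv2.minAreaRect(P.astype(np.float32)))
    kn=cv2.inRange(hsv,(5,110,80),(16,255,255))&k
    kn=cv2.morphologyEx(kn,cv2.MORPH_OPEN,np.ones((3,3)))
    c=max(cv2.findContours(kn,0,1)[0],key=cv2.contourArea)
    e=cv2.minEnclosingCircle(c); print('knob px',e,cv2.boundingRect(c),ray(S,[e[0]],.035))
big=cv2.resize(w['img'][30:330,230:560],None,fx=2,fy=2,interpolation=2)
cv2.imwrite('pics/c3.png',cv2.cvtColor(big,cv2.COLOR_RGB2BGR))
```

```text
wrist mat hull [[567.0, 271.0], [569.0, 263.0], [575.0, 214.0], [574.0, 212.0], [548.0, 209.0], [520.0, 263.0], [544.0, 268.0]] ((547.8554077148438, 238.48965454101562), (47.90970993041992, 59.45185470581055), 7.674224376678467)
knob px ((344.0, 169.66250610351562), 22.47817039489746) (324, 148, 42, 45) [[0.5199541  0.23631178 0.035     ]]
scene mat hull [[499.0, 210.0], [532.0, 264.0], [542.0, 266.0], [551.0, 266.0], [555.0, 264.0], [557.0, 256.0], [562.0, 218.0], [559.0, 212.0], [545.0, 208.0], [521.0, 204.0], [501.0, 202.0], [498.0, 207.0]] ((526.8445434570312, 234.66993713378906), (64.45105743408203, 58.691627502441406), 7.575253486633301)
knob px ((376.38397216796875, 195.1077423095703), 9.5538969039917) (368, 186, 17, 18) [[0.5226441 0.234081  0.035    ]]
```

View pics/c3.png

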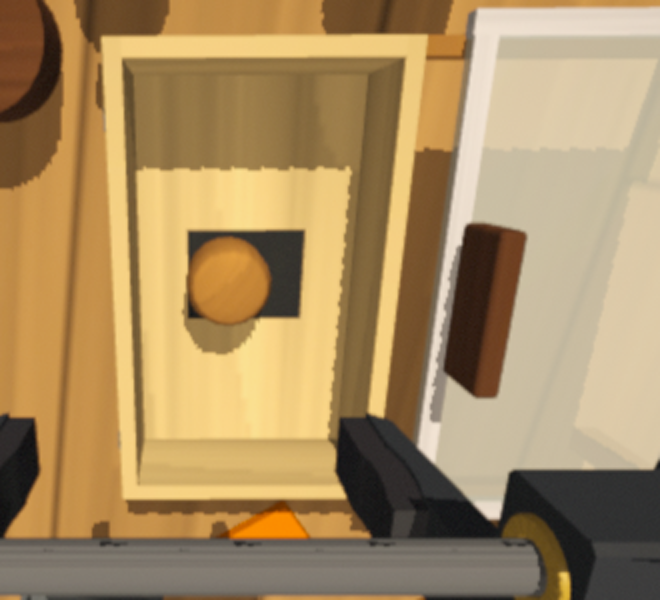

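The crop shows the mat corners at crop (188,231), (305,231) and (299,319). The box outer corners are at (103,37), (427,37) and (125,499), and the knob is at (230,280) near the mat's front end.

Run:
```python
from h import *
w=np.load('wrist2.npy',allow_pickle=True).item(); s=np.load('scene0.npy',allow_pickle=True).item()
f=lambda a:np.array(a)/2+[230,30]
m=ray(w,f([[188,231],[305,231],[299,319]]),.01)[:,:2]; print('mat',m, (m[0]+m[2])/2, np.linalg.norm(m[1]-m[0]),np.linalg.norm(m[2]-m[1]),np.degrees(np.arctan2(*(m[1]-m[0])[::-1])))
b=ray(w,f([[103,37],[427,37],[125,499]]),.076)[:,:2]; print('box',b,(b[1]+b[2])/2,np.linalg.norm(b[1]-b[0]),np.linalg.norm(b[2]-b[0]),np.degrees(np.arctan2(*(b[1]-b[0])[::-1])),np.degrees(np.arctan2(*(b[0]-b[2])[::-1]))-90)
t=ray(s,np.array([[253,118],[346,108],[358,180],[260,193]])/2.6+[150,150],.022)[:,:2];print('tray',t,t.mean(0),[np.linalg.norm(t[i]-t[i-1]).round(3) for i in range(4)])
plan(.521,.235,.255,97.4);plan(.521,.235,.018,97.4)
```

```text
mat [[0.48955361 0.26154284]
 [0.57047397 0.27212054]
 [0.57855224 0.20878096]] [0.53405293 0.2351619 ] 0.08160877856587141 0.06385264764426135 7.4473270241374845
box [[0.43122381 0.36381494]
 [0.59950805 0.38565052]
 [0.46944523 0.08498259]] [0.53447664 0.23531655] 0.16969495690551034 0.28143979397686625 7.393061315888427 7.805271406559498
tray [[ 0.37566347 -0.1614773 ]
 [ 0.39701341 -0.04590442]
 [ 0.51579276 -0.06249965]
 [ 0.4972547  -0.17711417]] [ 0.44643109 -0.11174888] [np.float64(0.123), np.float64(0.118), np.float64(0.12), np.float64(0.116)]
shift [0.0014 0.0648 0.0003] yaw -0.2498 | now [0.4954 0.2311 0.2551] head 7.5 j6 0.26 w 0.0881 F [-0.2 -0.1 -0.1] t 6.75
shift [0.0014 0.0648 0.5928] yaw -0.2498 | now [0.4954 0.2311 0.2551] head 7.5 j6 0.26 w 0.0881 F [-0.2 -0.1 -0.1] t 6.75
```

Emit:
step_arm:
  series:
    - [[0.001,0.065,0],0.02,1]
    - [[0.001,0.065,0],0.04,1]
    - [[0.001,0.065,0],0.06,1]
    - [[0.001,0.065,0],0.08,1]
    - [[0.001,0.065,0],0.1,1]
    - [[0.001,0.065,0],0.12,1]
    - [[0.001,0.065,0],0.14,1]
    - [[0.001,0.065,0],0.16,1]

```text
t: 7.55
position: [0.5249, 0.2354, 0.2554]
orientation: [2.957, 1.062, 0.002]
wrist_force: [0.0, 0.3, -0.0]
grip_width: 0.0883
gripper_force: 0.0
```

Emit:
step_arm:
  series:
    - [[0,0,0],0.02,1]
    - [[0,0,0],0.04,1]
    - [[0,0,0],0.06,1]
    - [[0,0,0],0.08,1]
    - [[0,0,0],0.09,1]
    - [[0,0,0],0.09,1]
    - [[0,0,0],0.09,1]
    - [[0,0,0],0.09,1]

```text
t: 8.35
position: [0.5237, 0.2352, 0.2551]
orientation: [3.135, 0.205, 0.0]
wrist_force: [-0.3, -0.3, -0.2]
grip_width: 0.0881
gripper_force: 0.0
```

```bash
python3 -c "
from h import *
plan(.521,.235,.018,97.4)"
```

```text
shift [-6.900e-03 -3.000e-04  5.928e-01] yaw 0.0002 | now [0.5237 0.2352 0.2551] head -82.5 j6 1.82 w 0.0881 F [-0.3 -0.3 -0.2] t 8.35
```

Down, then grip.

Emit:
step_arm:
  series:
    - [[-0.007,0,0.1],0,1]
    - [[-0.007,0,0.2],0,1]
    - [[-0.007,0,0.3],0,1]
    - [[-0.007,0,0.4],0,1]
    - [[-0.007,0,0.48],0,1]
    - [[-0.007,0,0.54],0,1]
    - [[-0.007,0,0.58],0,1]
    - [[-0.007,0,0.593],0,1]

```text
t: 9.15
position: [0.5192, 0.2343, 0.016]
orientation: [3.134, 0.204, -0.005]
wrist_force: [0.6, -0.7, 0.1]
grip_width: 0.0879
gripper_force: 0.0
```

Emit:
step_arm:
  series:
    - [[0,0,0],0,-1]
    - [[0,0,0],0,-1]
    - [[0,0,0],0,-1]
    - [[0,0,0],0,-1]
    - [[0,0,0],0,-1]
    - [[0,0,0],0,-1]
    - [[0,0,0],0,-1]
    - [[0,0,0],0,-1]
  newtons: 20

```text
t: 9.95
position: [0.5213, 0.2352, 0.0192]
orientation: [-3.134, -0.204, -0.003]
wrist_force: [-1.0, -0.8, 5.8]
grip_width: 0.0556
gripper_force: 20.0
```

Emit:
step_arm:
  series:
    - [[0,0,-0.01],0,-1]
    - [[0,0,-0.03],0,-1]
    - [[0,0,-0.08],0,-1]
    - [[0,0,-0.14],0,-1]
    - [[0,0,-0.2],0,-1]
    - [[0,0,-0.26],0,-1]
    - [[0,0,-0.32],0,-1]
    - [[0,0,-0.36],0,-1]

```text
t: 10.75
position: [0.5209, 0.235, 0.1641]
orientation: [-3.134, -0.204, -0.003]
wrist_force: [0.4, -0.2, -0.3]
grip_width: 0.0558
gripper_force: 20.0
```

```bash
python3 -c "
from h import *
plan(.447,-.112,.16,-82.5)"
```

```text
shift [-0.2954  0.8364  0.0092] yaw -0.0002 | now [0.5209 0.235  0.1641] head -82.6 j6 1.82 w 0.0558 F [ 0.4 -0.2 -0.3] t 10.75
```

Emit:
step_arm:
  series:
    - [[-0.03,0.1,0],0,-1]
    - [[-0.07,0.2,0],0,-1]
    - [[-0.11,0.32,0],0,-1]
    - [[-0.15,0.43,0],0,-1]
    - [[-0.19,0.54,0],0,-1]
    - [[-0.23,0.65,0],0,-1]
    - [[-0.27,0.76,0],0,-1]
    - [[-0.295,0.836,0],0,-1]

```text
t: 11.55
position: [0.4452, -0.1143, 0.1619]
orientation: [3.135, 0.201, -0.001]
wrist_force: [0.1, 0.5, -0.2]
grip_width: 0.0553
gripper_force: 20.0
```

Emit:
step_arm:
  series:
    - [[0,0,0.0],0,-1]
    - [[0,0,0],0,-1]
    - [[0,0,0],0,-1]
    - [[0,0,0],0,-1]
    - [[0,0,0],0,-1]
    - [[0,0,0],0,-1]
    - [[0,0,0],0,-1]
    - [[0,0,0],0,-1]

```text
t: 12.35
position: [0.4467, -0.1118, 0.1619]
orientation: [3.135, 0.205, -0.0]
wrist_force: [-0.3, -0.7, -0.7]
grip_width: 0.0552
gripper_force: 20.0
```

```bash
python3 -c "
from h import *
s=snap('wrist'); save(s,'w3.png'); np.save('w3.npy',s,allow_pickle=True)
s=snap('side'); save(s,'s3.png'); np.save('s3.npy',s,allow_pickle=True)
w=cv2.resize(cv2.imread('pics/w3.png'),None,fx=.9,fy=.9,interpolation=3)
b=cv2.resize(cv2.imread('pics/s3.png')[180:380,240:510],None,fx=1.1,fy=1.1)
C=np.zeros((600,800,3),np.uint8);C[:360,:576]=w;C[370:370+b.shape[0],:b.shape[1]]=b;cv2.imwrite('pics/c4.png',C)
plan(.447,-.112,.016,-82.5)"
```

```text
shift [1.000e-03 3.000e-04 3.647e-01] yaw -0.0002 | now [ 0.4466 -0.1119  0.1619] head -82.6 j6 1.14 w 0.0557 F [ 0.3 -0.4 -0.2] t 12.45
```

View pics/c4.png

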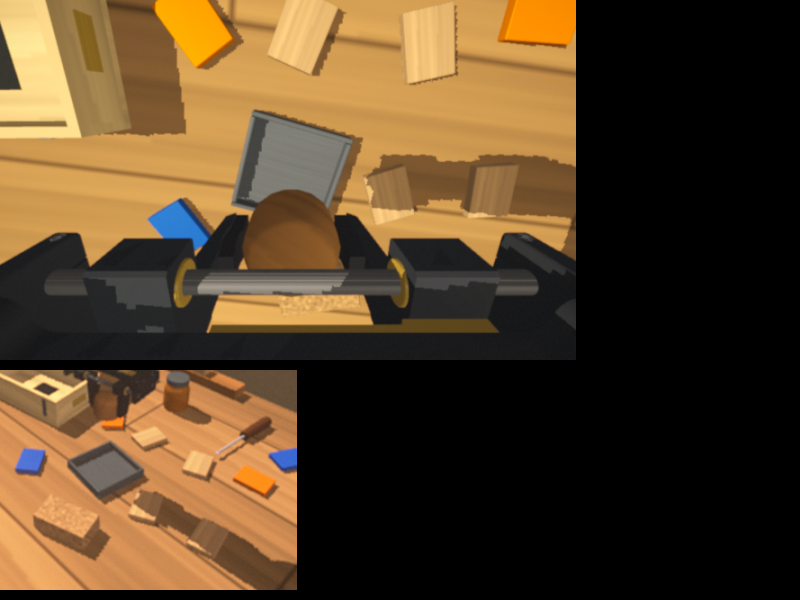

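The knob is held upright at wrist (325,250). The tray corners are at wrist (287,122), (394,153) and (260,228).

```bash
python3 -c "
from h import *
s=np.load('w3.npy',allow_pickle=True).item()
t=ray(s,np.array([[258,110],[355,138],[232.5,205]])/.9,.022)[:,:2]; print(t,(t[1]+t[2])/2,np.linalg.norm(t[0]-t[1]),np.linalg.norm(t[0]-t[2]))
for z in (.165,.155): print('knob centre if top',z,ray(s,np.array([[292,215]])/.9,z))
"
```

```text
[[ 0.50985578 -0.0668766 ]
 [ 0.49326579 -0.17997142]
 [ 0.39150447 -0.04537016]] [ 0.44238513 -0.11267079] 0.11430514743290181 0.12028947659803174
knob centre if top 0.165 [[ 0.45696059 -0.11118199  0.165     ]]
knob centre if top 0.155 [[ 0.452095   -0.11186463  0.155     ]]
```

Emit:
step_arm:
  series:
    - [[0,0,0.1],0,-1]
    - [[0,0,0.2],0,-1]
    - [[0,0,0.28],0,-1]
    - [[0,0,0.32],0,-1]
    - [[0,0,0.345],0,-1]
    - [[0,0,0.358],0,-1]
    - [[0,0,0.365],0,-1]
    - [[0,0,0.365],0,-1]

```text
t: 13.25
position: [0.4473, -0.1123, 0.0165]
orientation: [3.135, 0.203, 0.002]
wrist_force: [-0.8, 0.1, -1.1]
grip_width: 0.0551
gripper_force: 20.0
```

Emit:
step_arm:
  series:
    - [[0,0,0],0,-1]
    - [[0,0,0],0,0.46]
    - [[0,0,0],0,0.46]
    - [[0,0,0],0,0.46]
    - [[0,0,0],0,0.46]
    - [[0,0,0],0,0.46]
    - [[0,0,0],0,0.46]
    - [[0,0,0],0,0.46]

```text
t: 14.05
position: [0.4466, -0.112, 0.0159]
orientation: [-3.135, -0.204, 0.0]
wrist_force: [-0.4, -0.4, -0.0]
grip_width: 0.0644
gripper_force: 0.0
```

Emit:
step_arm:
  series:
    - [[0,0,-0.02],0,0.46]
    - [[0,0,-0.06],0,0.46]
    - [[0,0,-0.13],0,0.46]
    - [[0,0,-0.2],0,0.46]
    - [[0,0,-0.3],0,1]
    - [[0,0,-0.4],0,1]
    - [[0,0,-0.5],0,1]
    - [[0,0,-0.5],0,1]

```text
t: 14.85
position: [0.4506, -0.1133, 0.2233]
orientation: [3.13, 0.203, 0.019]
wrist_force: [0.5, -0.0, 0.4]
grip_width: 0.088
gripper_force: 0.0
```

Run:
```python
from h import *
s=snap('scene'); save(s,'sc4.png')
o,m=blanks(s,lo=(8,50,190),hi=(24,135,255),roi=(150,190,330,280),amin=60)
for x in o: print(x)
b=snap('side'); save(b,'s4.png')
plan(.6007,-.2392,.10,-71)
a=cv2.resize(cv2.imread('pics/sc4.png')[150:280,150:450],None,fx=2.6,fy=2.6,interpolation=2)
b=cv2.resize(cv2.imread('pics/s4.png')[180:360,200:510],None,fx=1.4,fy=1.4)
C=np.zeros((600,800,3),np.uint8);C[:338,:780]=a;C[345:345+b.shape[0],:b.shape[1]]=b;cv2.imwrite('pics/c5.png',C)
```

```text
(array([236., 259.]), array([ 600.8, -239.6]), array([71.2, 52.8]), 20.3)
(array([282., 245.]), array([ 594.4, -104.1]), array([70.4, 51.2]), -15.5)
(array([226., 215.]), array([ 425.1, -241.3]), array([71.4, 52.6]), 25.8)
shift [0.3381 0.3638 0.2957] yaw -0.0321 | now [ 0.4474 -0.1123  0.2176] head -82.6 j6 1.14 w 0.0885 F [-0.3 -0.4 -0.9] t 14.95
```

View pics/c5.png

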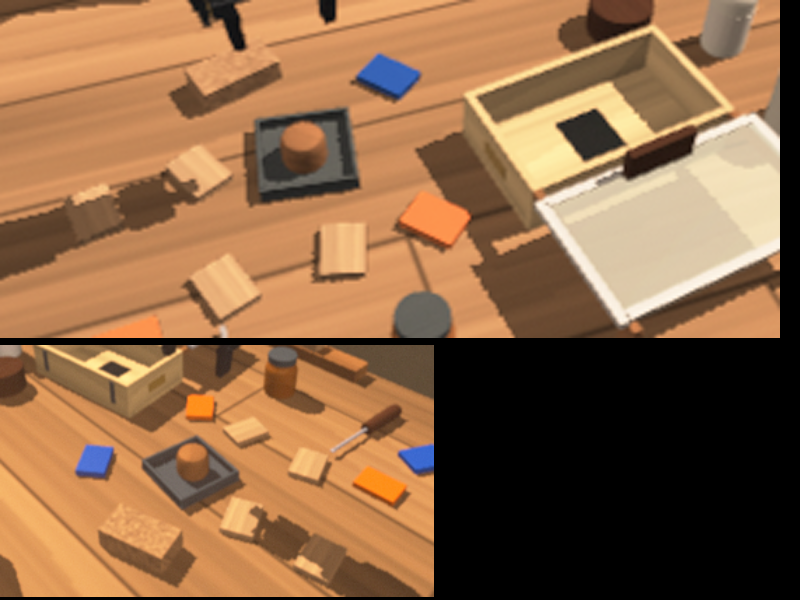

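The composite shows the knob standing upright in the middle of the tray and all four blanks unmoved.

Run:
```python
from h import *
s=np.load('scene0.npy',allow_pickle=True).item()
hsv=cv2.cvtColor(s['img'],cv2.COLOR_RGB2HSV)
for n,lo,hi in [('or',(3,180,180),(14,255,255)),('bl',(100,150,80),(125,255,255))]:
    m=cv2.inRange(hsv,lo,hi)
    for c in cv2.findContours(m,0,1)[0]:
        if 150<cv2.contourArea(c)<800 and 150<c[0,0,1]<345: print(n,cv2.boxPoints(cv2.minAreaRect((ray(s,c[:,0],.012)[:,:2]*1000).astype(np.float32))).round().tolist())
print('chisel tip',ray(s,[[236,278]],.01),'jar',ray(s,[[312,283]],.05))
plan(.5944,-.1041,.10,-105.5);plan(.5944,-.1041,.004,-105.5)
```

```text
bl [[719.0, -375.0], [780.0, -408.0], [804.0, -362.0], [744.0, -330.0]]
bl [[303.0, 23.0], [336.0, -18.0], [388.0, 24.0], [356.0, 65.0]]
chisel tip [[ 0.66142272 -0.25126703  0.01      ]] jar [[ 0.76632119 -0.06288683  0.05      ]]
shift [0.3662 0.0268 0.2953] yaw 0.0637 | now [ 0.4474 -0.1123  0.2176] head -82.6 j6 1.14 w 0.0885 F [-0.3 -0.4 -0.9] t 14.95
shift [0.3654 0.0265 0.5353] yaw 0.0637 | now [ 0.4474 -0.1123  0.2176] head -82.6 j6 1.14 w 0.0885 F [-0.3 -0.4 -0.9] t 14.95
```

Run:
```python
from h import *
s=np.load('scene0.npy',allow_pickle=True).item()
o=ray(s,np.array([[432,191],[470,216],[447,242],[398,218]])/2.6+[150,150],.012)[:,:2]; print(o)
u=np.array([np.cos(np.radians(74.5)),np.sin(np.radians(74.5))]); v=np.array([u[1],-u[0]])
print((o-[.5944,-.1041])@u,(o-[.5944,-.1041])@v)
```

```text
[[ 0.55280715  0.01822383]
 [ 0.60253499  0.0486941 ]
 [ 0.62879372  0.01131953]
 [ 0.57795109 -0.03185465]]
[0.10675976 0.14941103 0.1204131  0.06522204] [-0.07276976 -0.03299333  0.00229831 -0.0351574 ]
```

Emit:
step_arm:
  series:
    - [[0.1,0.01,0],0.02,0.6]
    - [[0.2,0.02,0],0.04,0.6]
    - [[0.3,0.0265,0.02],0.06,0.6]
    - [[0.365,0.0265,0.1],0.0637,0.6]
    - [[0.365,0.0265,0.2],0.0637,0.6]
    - [[0.365,0.0265,0.3],0.0637,0.6]
    - [[0.365,0.0265,0.36],0.0637,0.6]
    - [[0.365,0.0265,0.38],0.0637,0.6]

```text
t: 15.75
position: [0.5878, -0.1026, 0.0578]
orientation: [-3.112, 0.423, 0.017]
wrist_force: [-1.2, 0.0, 0.4]
grip_width: 0.0705
gripper_force: 0.0
```

Emit:
step_arm:
  series:
    - [[0,0,0.06],0,0.6]
    - [[0,0,0.11],0,0.6]
    - [[0,0,0.14],0,0.6]
    - [[0,0,0.155],0,0.6]
    - [[0,0,0.155],0,0.6]
    - [[0,0,0.155],0,-1]
    - [[0,0,0.155],0,-1]
    - [[0,0,0.155],0,-1]

```text
t: 16.55
position: [0.5935, -0.1039, 0.0029]
orientation: [3.113, -0.424, 0.003]
wrist_force: [0.3, 0.2, 0.5]
grip_width: 0.0515
gripper_force: 20.0
```

Emit:
step_arm:
  series:
    - [[0,0,0],0,-1]
    - [[0,0,0],0,-1]
    - [[0,0,0],0,-1]
    - [[0,0,-0.02],0,-1]
    - [[0,0,-0.06],0,-1]
    - [[0,0,-0.14],0,-1]
    - [[0,0,-0.24],0,-1]
    - [[0,0,-0.34],0,-1]

```text
t: 17.35
position: [0.5921, -0.1035, 0.1397]
orientation: [-3.113, 0.424, 0.001]
wrist_force: [1.0, -0.8, -0.8]
grip_width: 0.0521
gripper_force: 20.0
```

Run:
```python
from h import *
s=snap('wrist'); save(s,'w6.png'); np.save('w6.npy',s,allow_pickle=True)
plan(.5343,.2352,.14,-82.55)
```

```text
shift [-0.3783 -0.7766  0.0166] yaw -0.0637 | now [ 0.5971 -0.1046  0.1482] head -105.5 j6 1.63 w 0.0518 F [ 1.9 -0.8  3.6] t 17.4
```

View pics/w6.png

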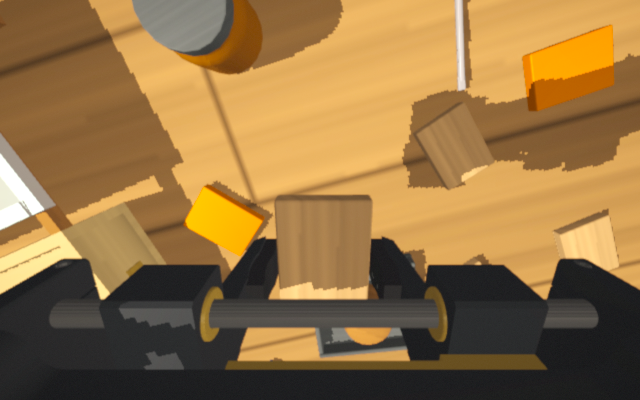

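The blank is held squarely: its far edge at row 197, columns 276–371.

```bash
cat >> h.py <<'E'
def held(s,uv,st):
    p=np.array(st['position']); M=R.from_rotvec(st['orientation']).as_matrix()
    return ((ray(s,uv,p[2]+.009)-p)@M*1000).round(1)
E
python3 - <<'E'
from h import *
s=snap('wrist'); st=manip.state(); np.save('w7.npy',s,allow_pickle=True)
g=cv2.cvtColor(s['img'],cv2.COLOR_RGB2GRAY).astype(float)
for u in (290,310,330,350): print(u,np.diff(g[180:215,u]).round().tolist())
print(held(s,[[276,197],[371,197]],st))
plan(.5343,.2352,.14,-82.55)
E
```

```text
290 [2.0, 0.0, 2.0, 0.0, 1.0, 0.0, 0.0, 0.0, -3.0, -2.0, -3.0, -2.0, -6.0, -26.0, -46.0, -15.0, 1.0, 2.0, 4.0, 13.0, 14.0, 6.0, 4.0, 1.0, 1.0, -1.0, 1.0, -1.0, 0.0, 0.0, 0.0, -1.0, 1.0, 0.0]
310 [1.0, 0.0, -2.0, -2.0, -3.0, -1.0, -4.0, -5.0, -10.0, -10.0, -12.0, -12.0, -8.0, -11.0, -16.0, -10.0, -2.0, 1.0, 4.0, 16.0, 13.0, 7.0, 3.0, 0.0, 0.0, 2.0, -1.0, -1.0, 1.0, 0.0, 0.0, 0.0, 0.0, 0.0]
330 [-2.0, -4.0, -7.0, -9.0, -11.0, -12.0, -12.0, -3.0, 9.0, 11.0, 10.0, 9.0, 5.0, -21.0, -47.0, -18.0, 1.0, 1.0, 4.0, 13.0, 12.0, 6.0, 3.0, 0.0, 0.0, 2.0, -1.0, 1.0, -1.0, 0.0, 1.0, 0.0, 0.0, 1.0]
350 [-14.0, -13.0, 1.0, 9.0, 11.0, 9.0, 9.0, 6.0, 2.0, 1.0, 0.0, 3.0, -2.0, -29.0, -54.0, -10.0, -1.0, 1.0, 7.0, 13.0, 11.0, 6.0, 3.0, 0.0, 2.0, -1.0, 0.0, -1.0, 1.0, 0.0, 0.0, 0.0, 0.0, -1.0]
[[ 36.1 -25.3  -8.5]
 [ 36.   25.2  -8.5]]
shift [-0.3798 -0.7765  0.0114] yaw -0.0637 | now [ 0.5977 -0.1047  0.1463] head -105.5 j6 1.63 w 0.0517 F [ 1.  -0.3 -0.3] t 17.45
```

Emit:
step_arm:
  series:
    - [[-0.04,-0.09,0],-0.01,-1]
    - [[-0.09,-0.19,0],-0.02,-1]
    - [[-0.14,-0.3,0],-0.03,-1]
    - [[-0.2,-0.41,0],-0.04,-1]
    - [[-0.25,-0.52,0],-0.05,-1]
    - [[-0.3,-0.62,0],-0.06,-1]
    - [[-0.35,-0.72,0],-0.0637,-1]
    - [[-0.38,-0.7765,0],-0.0637,-1]

```text
t: 18.25
position: [0.5279, 0.2391, 0.138]
orientation: [-3.134, -0.208, 0.001]
wrist_force: [-0.1, -0.2, -0.6]
grip_width: 0.052
gripper_force: 20.0
```

Emit:
step_arm:
  series:
    - [[0,0,0.0],0,-1]
    - [[0,0,0],0,-1]
    - [[0,0,0],0,-1]
    - [[0,0,0],0,-1]
    - [[0,0,0],0,-1]
    - [[0,0,0],0,-1]
    - [[0,0,0],0,-1]
    - [[0,0,0],0,-1]

```text
t: 19.05
position: [0.5294, 0.236, 0.1379]
orientation: [3.135, 0.203, -0.0]
wrist_force: [0.0, -0.6, -0.5]
grip_width: 0.052
gripper_force: 20.0
```

Run:
```python
from h import *
s=snap('wrist'); st=manip.state()
g=cv2.cvtColor(s['img'],cv2.COLOR_RGB2GRAY).astype(float)
for u in (290,330,350): print(u,180+np.argsort(-abs(np.diff(g[180:215,u])))[:5])
print(held(s,[[276,197],[276,200],[371,200]],st))
plan(.5343,.2352,.0135,-82.55)
```

```text
290 [194 212 199 195 200]
330 [213 199 200 212 201]
350 [212 199 211 200 198]
[[ 37.4 -24.5  -9. ]
 [ 35.7 -24.6  -9. ]
 [ 35.7  25.2  -9. ]]
shift [0.012  0.0038 0.311 ] yaw -0.0001 | now [0.5293 0.2361 0.1379] head -82.6 j6 1.82 w 0.0515 F [-0.4 -0.4 -1.2] t 19.1
```

Emit:
step_arm:
  series:
    - [[0.01,0.004,0.08],0,-1]
    - [[0.01,0.004,0.16],0,-1]
    - [[0.01,0.004,0.23],0,-1]
    - [[0.01,0.004,0.27],0,-1]
    - [[0.01,0.004,0.295],0,-1]
    - [[0.01,0.004,0.305],0,-1]
    - [[0.01,0.004,0.31],0,-1]
    - [[0.01,0.004,0.31],0,-1]

```text
t: 19.9
position: [0.5343, 0.2356, 0.0149]
orientation: [-3.134, -0.204, -0.003]
wrist_force: [0.2, 0.2, 0.4]
grip_width: 0.0518
gripper_force: 20.0
```

Emit:
step_arm:
  series:
    - [[0,0,0],0,-1]
    - [[0,0,0],0,-1]
    - [[0,0,0],0,0.5]
    - [[0,0,0],0,0.5]
    - [[0,0,0],0,0.5]
    - [[0,0,0],0,0.5]
    - [[0,0,-0.03],0,0.5]
    - [[0,0,-0.1],0,0.5]

```text
t: 20.7
position: [0.531, 0.2342, 0.0522]
orientation: [3.133, 0.203, -0.009]
wrist_force: [0.2, 0.6, -0.0]
grip_width: 0.0664
gripper_force: 0.0
```

Emit:
step_arm:
  series:
    - [[0,0,-0.1],0,0.6]
    - [[0,0,-0.2],0,0.6]
    - [[0,0,-0.3],0,0.6]
    - [[0,0.1,-0.3],0,0.6]
    - [[0.05,0.2,-0.3],0,0.6]
    - [[0.05,0.32,-0.3],0,0.6]
    - [[0.05,0.44,-0.3],0,0.6]
    - [[0.05,0.56,-0.3],0,0.6]

```text
t: 21.5
position: [0.5825, 0.014, 0.1751]
orientation: [3.135, 0.204, 0.002]
wrist_force: [0.2, -0.6, 0.6]
grip_width: 0.0703
gripper_force: 0.0
```

Run:
```python
from h import *
s=snap('scene'); np.save('scene8.npy',s,allow_pickle=True)
o,m=blanks(s,lo=(8,50,190),hi=(24,135,255),roi=(150,190,330,280),amin=60)
for x in o: print(x)
b=snap('side');save(b,'s8.png');w=snap('wrist'); save(w,'w8.png'); np.save('w8.npy',w,allow_pickle=True)
plan(.6007,-.2394,.004,-70.2)
```

```text
(array([185., 231.]), array([ 448. , -368.9]), array([72.7, 52.6]), 11.4)
(array([226., 214.]), array([ 424.9, -241.5]), array([73.8, 53.6]), 23.9)
shift [-0.0342  0.6312  0.4273] yaw -0.0351 | now [0.5826 0.0129 0.1749] head -82.8 j6 1.43 w 0.0705 F [ 0.1  0.3 -0.5] t 21.65
```

Emit:
step_arm:
  series:
    - [[-0.04,0.06,-0.02],0,0.6]
    - [[-0.08,0.12,-0.05],0,0.6]
    - [[-0.12,0.18,-0.1],0,0.6]
    - [[-0.16,0.24,-0.15],0,0.6]
    - [[-0.2,0.3,-0.15],0,0.6]
    - [[-0.23,0.35,-0.15],0,0.6]
    - [[-0.23,0.35,-0.15],0,0.6]
    - [[-0.23,0.35,-0.15],0,0.6]

```text
t: 22.45
position: [0.5093, -0.134, 0.2343]
orientation: [-3.134, -0.203, -0.001]
wrist_force: [-0.0, 0.6, 0.0]
grip_width: 0.0706
gripper_force: 0.0
```

Run:
```python
from h import *
s=snap('scene'); save(s,'sc9.png')
o,m=blanks(s,lo=(8,50,190),hi=(24,135,255),roi=(150,190,330,280),amin=60)
for x in o: print(x)
w=snap('wrist'); save(w,'w9.png'); np.save('w9.npy',w,allow_pickle=True)
b=snap('side');save(b,'s9.png')
plan(.6007,-.2394,.004,-70.2)
a=cv2.resize(cv2.imread('pics/sc9.png')[150:280,150:450],None,fx=2,fy=2,interpolation=2)
b=cv2.resize(cv2.imread('pics/w9.png'),None,fx=.8,fy=.8)
C=np.zeros((600,800,3),np.uint8);C[:260,:600]=a;C[270:590,:512]=b;cv2.imwrite('pics/c6.png',C)
```

```text
(array([236., 259.]), array([ 600.2, -239.8]), array([72.4, 52.8]), 20.3)
(array([185., 230.]), array([ 447.9, -368.9]), array([72.4, 52.6]), 11.4)
(array([226., 215.]), array([ 425.8, -241.3]), array([72.8, 51.9]), 26.7)
shift [0.1914 0.2921 0.5745] yaw -0.0341 | now [ 0.5095 -0.1337  0.2339] head -82.5 j6 1.14 w 0.0702 F [0.1 0.4 0.4] t 22.6
```

View pics/c6.png

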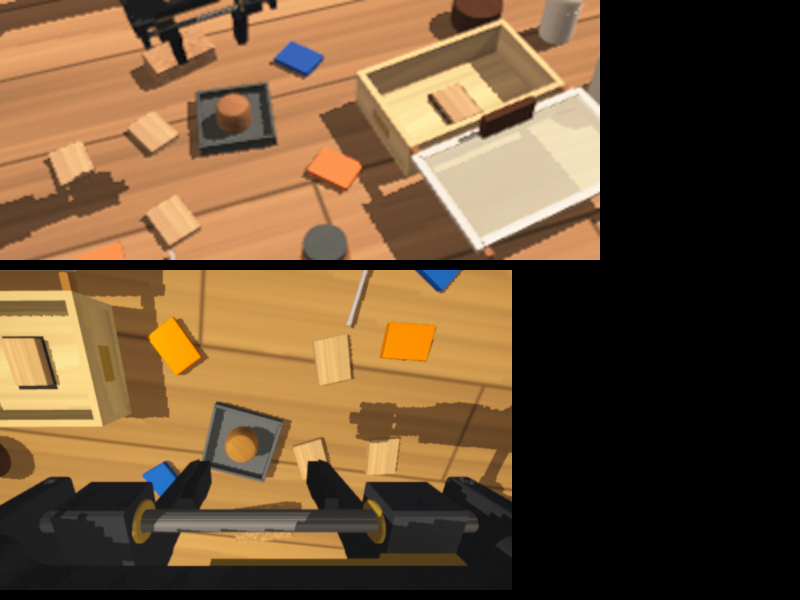

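The composite shows the first blank flat on the mat. The next blank is at scene (236,259), clear of the chisel and the orange piece.

Emit:
step_arm:
  series:
    - [[0.06,0.1,0],-0.01,0.6]
    - [[0.13,0.2,0.03],-0.02,0.6]
    - [[0.191,0.292,0.12],-0.034,0.6]
    - [[0.191,0.292,0.22],-0.034,0.6]
    - [[0.191,0.292,0.32],-0.034,0.6]
    - [[0.191,0.292,0.42],-0.034,0.6]
    - [[0.191,0.292,0.47],-0.034,0.6]
    - [[0.191,0.292,0.5],-0.034,0.6]

```text
t: 23.4
position: [0.5986, -0.239, 0.0304]
orientation: [-3.092, -0.538, 0.007]
wrist_force: [0.4, -0.1, -0.0]
grip_width: 0.0704
gripper_force: 0.0
```

```bash
python3 -c "
from h import *
plan(.6005,-.2396,.004,-70)"
```

```text
shift [0.0041 0.0032 0.066 ] yaw -0.0007 | now [ 0.5986 -0.239   0.0304] head -70.3 j6 0.81 w 0.0704 F [ 0.4 -0.1 -0. ] t 23.4
```

Emit:
step_arm:
  series:
    - [[0,0,0.04],0,0.6]
    - [[0,0,0.07],0,0.6]
    - [[0,0,0.074],0,0.6]
    - [[0,0,0.074],0,0.6]
    - [[0,0,0.074],0,-1]
    - [[0,0,0.074],0,-1]
    - [[0,0,0.074],0,-1]
    - [[0,0,0.074],0,-1]

```text
t: 24.2
position: [0.6007, -0.2414, 0.0054]
orientation: [3.094, 0.536, 0.002]
wrist_force: [-0.1, 0.6, 3.5]
grip_width: 0.0515
gripper_force: 20.0
```

Emit:
step_arm:
  series:
    - [[0,0,0],0,-1]
    - [[0,0,0],0,-1]
    - [[0,0,-0.02],0,-1]
    - [[0,0,-0.08],0,-1]
    - [[0,0,-0.18],0,-1]
    - [[0,0,-0.28],0,-1]
    - [[0,0,-0.36],0,-1]
    - [[0,0,-0.36],0,-1]

```text
t: 25.0
position: [0.6036, -0.2426, 0.1549]
orientation: [3.089, 0.536, 0.014]
wrist_force: [0.3, -0.1, -0.2]
grip_width: 0.0518
gripper_force: 20.0
```

```bash
python3 -c "
from h import *
plan(.5343,.2352,.15,-82.55)"
```

```text
shift [ 0.239  -1.1831  0.0052] yaw 0.034 | now [ 0.6036 -0.2426  0.1549] head -70.3 j6 0.81 w 0.0518 F [ 0.3 -0.1 -0.2] t 25.0
```

Emit:
step_arm:
  series:
    - [[0.02,-0.09,0],0.005,-1]
    - [[0.04,-0.2,0],0.01,-1]
    - [[0.06,-0.31,0],0.015,-1]
    - [[0.085,-0.42,0],0.02,-1]
    - [[0.11,-0.53,0],0.025,-1]
    - [[0.13,-0.64,0],0.03,-1]
    - [[0.15,-0.75,0],0.034,-1]
    - [[0.17,-0.86,0],0.034,-1]

```text
t: 25.8
position: [0.5465, 0.1073, 0.1467]
orientation: [3.135, 0.203, -0.004]
wrist_force: [0.7, 0.0, -0.3]
grip_width: 0.0515
gripper_force: 20.0
```

```bash
python3 -c "
from h import *
plan(.5343,.2352,.15,-82.55)"
```

```text
shift [ 0.0108 -0.321  -0.0083] yaw -0.0002 | now [0.5465 0.1073 0.1467] head -82.6 j6 1.59 w 0.0515 F [ 0.7  0.  -0.3] t 25.8
```

Emit:
step_arm:
  series:
    - [[0.004,-0.1,0],0,-1]
    - [[0.008,-0.2,0],0,-1]
    - [[0.01,-0.29,0],0,-1]
    - [[0.01,-0.32,0],0,-1]
    - [[0.01,-0.32,0],0,-1]
    - [[0.01,-0.32,0],0,-1]
    - [[0.01,-0.32,0],0,-1]
    - [[0.01,-0.32,0],0,-1]

```text
t: 26.6
position: [0.5359, 0.2318, 0.1481]
orientation: [3.135, 0.201, -0.0]
wrist_force: [-0.3, 0.6, -0.3]
grip_width: 0.0515
gripper_force: 20.0
```

```bash
cat >> h.py <<'E'
def edge():
    """held blank's far top edge: column-wise row of the face-to-top step, in the tool frame"""
    s=snap('wrist'); st=manip.state(); g=cv2.cvtColor(s['img'],cv2.COLOR_RGB2GRAY).astype(float)
    d=np.diff(g[185:225,285:362],axis=0); p=np.median(d,axis=1)
    print('strong rows',[(185+i,round(p[i])) for i in np.argsort(-abs(p))[:6]])
    for r in (196,198,200,202,204): print(r,held(s,[[324,r]],st)[0,0],end=' ')
    print()
    return s
E
python3 -c "
from h import *
edge()
plan(.5343,.2352,.0275,-82.55)"
```

```text
strong rows [(np.int64(194), -44), (np.int64(195), -36), (np.int64(199), 34), (np.int64(200), 30), (np.int64(212), -25), (np.int64(193), -19)]
196 37.8 198 36.7 200 35.6 202 34.5 204 33.4 
shift [-0.0029 -0.0087  0.3019] yaw -0.0003 | now [0.5359 0.2319 0.1483] head -82.7 j6 1.81 w 0.0518 F [ 0.1  0.2 -0.3] t 26.65
```

Emit:
step_arm:
  series:
    - [[-0.004,-0.008,0.08],0,-1]
    - [[-0.004,-0.008,0.16],0,-1]
    - [[-0.004,-0.008,0.22],0,-1]
    - [[-0.004,-0.008,0.26],0,-1]
    - [[-0.004,-0.008,0.285],0,-1]
    - [[-0.004,-0.008,0.297],0,-1]
    - [[-0.004,-0.008,0.304],0,-1]
    - [[-0.004,-0.008,0.304],0,-1]

```text
t: 27.45
position: [0.5347, 0.2365, 0.0278]
orientation: [-3.134, -0.203, -0.003]
wrist_force: [-0.6, -0.2, 0.4]
grip_width: 0.0517
gripper_force: 20.0
```

Emit:
step_arm:
  series:
    - [[0,0,0],0,-1]
    - [[0,0,0],0,-1]
    - [[0,0,0],0,0.5]
    - [[0,0,0],0,0.5]
    - [[0,0,0],0,0.5]
    - [[0,0,0],0,0.5]
    - [[0,0,-0.03],0,0.5]
    - [[0,0,-0.1],0,0.5]

```text
t: 28.25
position: [0.5313, 0.2353, 0.065]
orientation: [3.133, 0.203, -0.009]
wrist_force: [-0.1, 0.1, -0.6]
grip_width: 0.0665
gripper_force: 0.0
```

Emit:
step_arm:
  series:
    - [[0,0,-0.1],0,0.6]
    - [[0,0,-0.2],0,0.6]
    - [[-0.02,0.1,-0.3],0,0.6]
    - [[-0.05,0.22,-0.4],0,0.6]
    - [[-0.08,0.34,-0.42],0,0.6]
    - [[-0.1,0.46,-0.42],0,0.6]
    - [[-0.13,0.58,-0.42],0,0.6]
    - [[-0.15,0.7,-0.42],0,0.6]

```text
t: 29.05
position: [0.5108, -0.0361, 0.2365]
orientation: [3.134, 0.204, 0.004]
wrist_force: [0.3, -0.1, 0.5]
grip_width: 0.0705
gripper_force: 0.0
```

Run:
```python
from h import *
s=snap('scene'); save(s,'sc10.png')
o,m=blanks(s,lo=(8,50,190),hi=(24,135,255),roi=(150,190,330,280),amin=60)
for x in o: print(x)
w=snap('wrist'); save(w,'w10.png')
plan(.4255,-.2414,.004,-63.7)
```

```text
(array([185., 230.]), array([ 447.9, -368.9]), array([72.5, 52.6]), 11.4)
(array([226., 215.]), array([ 425.8, -241.3]), array([72.8, 52.1]), 26.4)
shift [-0.2742  0.4726  0.5809] yaw -0.0534 | now [ 0.5107 -0.0397  0.236 ] head -82.9 j6 1.32 w 0.0703 F [-1.   0.9  0.1] t 29.15
```

Emit:
step_arm:
  series:
    - [[-0.05,0.09,0],-0.01,0.6]
    - [[-0.11,0.19,0],-0.02,0.6]
    - [[-0.17,0.29,0],-0.03,0.6]
    - [[-0.22,0.38,0.02],-0.045,0.6]
    - [[-0.274,0.4726,0.06],-0.0534,0.6]
    - [[-0.274,0.4726,0.16],-0.0534,0.6]
    - [[-0.274,0.4726,0.26],-0.0534,0.6]
    - [[-0.274,0.4726,0.36],-0.0534,0.6]

```text
t: 29.95
position: [0.4275, -0.2363, 0.0905]
orientation: [3.056, 0.722, 0.003]
wrist_force: [0.4, 0.4, 0.9]
grip_width: 0.0708
gripper_force: 0.0
```

Emit:
step_arm:
  series:
    - [[0,0,0],0,0.6]
    - [[0,0,0],0,0.6]
    - [[0,0,0],0,0.6]
    - [[0,0,0],0,0.6]
    - [[0,0,0],0,0.6]
    - [[0,0,0],0,0.6]
    - [[0,0,0],0,0.6]
    - [[0,0,0],0,0.6]

```text
t: 30.75
position: [0.4269, -0.2361, 0.0909]
orientation: [3.057, 0.724, 0.0]
wrist_force: [-0.1, -0.4, -0.3]
grip_width: 0.0706
gripper_force: 0.0
```

```bash
python3 -c "
from h import *
plan(.4255,-.2414,.004,-63.7)"
```

```text
shift [-0.0092  0.0102  0.2171] yaw 0.001 | now [ 0.4269 -0.2361  0.0909] head -63.3 j6 0.55 w 0.0706 F [-0.1 -0.4 -0.3] t 30.75
```

Emit:
step_arm:
  series:
    - [[-0.009,0.01,0.08],0.001,0.6]
    - [[-0.009,0.01,0.15],0.001,0.6]
    - [[-0.009,0.01,0.2],0.001,0.6]
    - [[-0.009,0.01,0.217],0.001,0.6]
    - [[-0.009,0.01,0.217],0.001,0.6]
    - [[-0.009,0.01,0.217],0.001,-1]
    - [[-0.009,0.01,0.217],0.001,-1]
    - [[-0.009,0.01,0.217],0.001,-1]

```text
t: 31.55
position: [0.4265, -0.2419, 0.0051]
orientation: [3.057, 0.714, 0.003]
wrist_force: [0.2, 0.4, 2.1]
grip_width: 0.0515
gripper_force: 20.0
```

Emit:
step_arm:
  series:
    - [[0,0,0],0,-1]
    - [[0,0,0],0,-1]
    - [[0,0,-0.02],0,-1]
    - [[0,0,-0.08],0,-1]
    - [[0,0,-0.18],0,-1]
    - [[0,0,-0.28],0,-1]
    - [[0,0,-0.38],0,-1]
    - [[0,0,-0.38],0,-1]

```text
t: 32.35
position: [0.4292, -0.2436, 0.1626]
orientation: [3.051, 0.713, 0.013]
wrist_force: [0.3, 0.5, 0.3]
grip_width: 0.0514
gripper_force: 20.0
```

```bash
python3 -c "
from h import *
plan(.5343,.2352,.16,-82.55)"
```

```text
shift [ 0.7658 -0.9567  0.0016] yaw 0.0523 | now [ 0.4292 -0.2436  0.1626] head -63.7 j6 0.55 w 0.0514 F [0.3 0.5 0.3] t 32.35
```

Emit:
step_arm:
  series:
    - [[0.07,-0.08,0],0.006,-1]
    - [[0.14,-0.17,0],0.012,-1]
    - [[0.21,-0.26,0],0.018,-1]
    - [[0.28,-0.35,0],0.025,-1]
    - [[0.35,-0.44,0],0.03,-1]
    - [[0.42,-0.52,0],0.04,-1]
    - [[0.49,-0.61,0],0.05,-1]
    - [[0.56,-0.7,0],0.0523,-1]

```text
t: 33.15
position: [0.5014, 0.1107, 0.1549]
orientation: [3.135, 0.202, -0.002]
wrist_force: [1.5, -1.0, -0.4]
grip_width: 0.0517
gripper_force: 20.0
```

```bash
python3 -c "
from h import *
plan(.5343,.2352,.15,-82.55)"
```

```text
shift [ 0.1215 -0.298   0.0119] yaw -0.0002 | now [0.5014 0.1107 0.1549] head -82.6 j6 1.61 w 0.0517 F [ 1.5 -1.  -0.4] t 33.15
```

Emit:
step_arm:
  series:
    - [[0.04,-0.1,0],0,-1]
    - [[0.08,-0.2,0],0,-1]
    - [[0.12,-0.28,0],0,-1]
    - [[0.12,-0.3,0],0,-1]
    - [[0.12,-0.3,0],0,-1]
    - [[0.12,-0.3,0],0,-1]
    - [[0.12,-0.3,0],0,-1]
    - [[0.12,-0.3,0],0,-1]

```text
t: 33.95
position: [0.534, 0.2329, 0.1558]
orientation: [3.135, 0.202, -0.0]
wrist_force: [-0.1, 0.4, -0.5]
grip_width: 0.0517
gripper_force: 20.0
```

```bash
python3 -c "
from h import *
s=edge(); save(s,'w11.png')
plan(.5343,.2352,.0385,-82.55)"
```

```text
strong rows [(np.int64(196), -51), (np.int64(201), 36), (np.int64(202), 28), (np.int64(195), -25), (np.int64(197), -23), (np.int64(212), -18)]
196 37.8 198 36.7 200 35.6 202 34.5 204 33.3 
shift [ 0.0011 -0.0053  0.2935] yaw -0.0002 | now [0.5341 0.2331 0.1559] head -82.6 j6 1.81 w 0.0519 F [ 0.4 -0.4 -0.6] t 34.0
```

Emit:
step_arm:
  series:
    - [[0.002,-0.005,0.08],0,-1]
    - [[0.002,-0.005,0.16],0,-1]
    - [[0.002,-0.005,0.22],0,-1]
    - [[0.002,-0.005,0.26],0,-1]
    - [[0.002,-0.005,0.278],0,-1]
    - [[0.002,-0.005,0.288],0,-1]
    - [[0.002,-0.005,0.293],0,-1]
    - [[0.002,-0.005,0.293],0,-1]

```text
t: 34.8
position: [0.5356, 0.2366, 0.0396]
orientation: [-3.134, -0.204, -0.003]
wrist_force: [0.2, 0.1, -0.4]
grip_width: 0.0516
gripper_force: 20.0
```

Emit:
step_arm:
  series:
    - [[0,0,0],0,-1]
    - [[0,0,0],0,-1]
    - [[0,0,0],0,0.5]
    - [[0,0,0],0,0.5]
    - [[0,0,0],0,0.5]
    - [[0,0,0],0,0.5]
    - [[0,0,-0.03],0,0.5]
    - [[0,0,-0.1],0,0.5]

```text
t: 35.6
position: [0.5325, 0.2354, 0.0769]
orientation: [3.133, 0.204, -0.009]
wrist_force: [-0.2, 0.0, -0.1]
grip_width: 0.0662
gripper_force: 0.0
```

Emit:
step_arm:
  series:
    - [[0,0,-0.1],0,0.6]
    - [[0,0,-0.2],0,0.6]
    - [[-0.02,0.1,-0.3],0,0.6]
    - [[-0.05,0.22,-0.4],0,0.6]
    - [[-0.08,0.34,-0.4],0,0.6]
    - [[-0.1,0.46,-0.4],0,0.6]
    - [[-0.13,0.58,-0.4],0,0.6]
    - [[-0.15,0.7,-0.4],0,0.6]

```text
t: 36.4
position: [0.512, -0.0376, 0.2403]
orientation: [3.134, 0.205, 0.004]
wrist_force: [1.1, -0.1, 0.7]
grip_width: 0.0703
gripper_force: 0.0
```

Run:
```python
from h import *
s=snap('scene'); save(s,'sc12.png')
o,m=blanks(s,lo=(8,50,190),hi=(24,135,255),roi=(150,190,330,280),amin=60)
for x in o: print(x)
w=snap('wrist'); save(w,'w12.png')
plan(.448,-.3688,.004,-78.6)
```

```text
(array([185., 230.]), array([ 447.9, -368.9]), array([72.5, 52.6]), 11.4)
shift [-0.2604  0.7914  0.5916] yaw -0.012 | now [ 0.5119 -0.0412  0.2399] head -82.9 j6 1.32 w 0.0705 F [-0.2 -0.4 -0. ] t 36.5
```

Emit:
step_arm:
  series:
    - [[-0.035,0.1,0],0,0.6]
    - [[-0.07,0.21,0],-0.012,0.6]
    - [[-0.1,0.32,0],-0.012,0.6]
    - [[-0.14,0.43,0],-0.012,0.6]
    - [[-0.18,0.54,0],-0.012,0.6]
    - [[-0.21,0.65,0],-0.012,0.6]
    - [[-0.25,0.75,0.02],-0.012,0.6]
    - [[-0.26,0.791,0.1],-0.012,0.6]

```text
t: 37.3
position: [0.4522, -0.3681, 0.2033]
orientation: [3.118, 0.318, 0.01]
wrist_force: [1.2, -0.4, -0.1]
grip_width: 0.0708
gripper_force: 0.0
```

Emit:
step_arm:
  series:
    - [[0,0,0.1],0,0.6]
    - [[0,0,0.2],0,0.6]
    - [[0,0,0.28],0,0.6]
    - [[0,0,0.3],0,0.6]
    - [[0,0,0.3],0,0.6]
    - [[0,0,0.3],0,0.6]
    - [[0,0,0.3],0,0.6]
    - [[0,0,0.3],0,0.6]

```text
t: 38.1
position: [0.4517, -0.3641, 0.0808]
orientation: [3.122, 0.323, 0.004]
wrist_force: [1.0, 1.0, -0.1]
grip_width: 0.0707
gripper_force: 0.0
```

```bash
python3 -c "
from h import *
plan(.448,-.3688,.004,-78.6)"
```

```text
shift [-0.0118  0.0091  0.1921] yaw 0.0011 | now [ 0.4517 -0.3641  0.0808] head -78.2 j6 0.64 w 0.0707 F [ 1.   1.  -0.1] t 38.1
```

Emit:
step_arm:
  series:
    - [[-0.011,0.01,0.08],0.001,0.6]
    - [[-0.011,0.01,0.14],0.001,0.6]
    - [[-0.011,0.01,0.18],0.001,0.6]
    - [[-0.011,0.01,0.192],0.001,0.6]
    - [[-0.011,0.01,0.192],0.001,0.6]
    - [[-0.011,0.01,0.192],0.001,-1]
    - [[-0.011,0.01,0.192],0.001,-1]
    - [[-0.011,0.01,0.192],0.001,-1]

```text
t: 38.9
position: [0.4476, -0.3686, 0.0029]
orientation: [3.124, 0.313, 0.002]
wrist_force: [-0.3, -0.4, 2.4]
grip_width: 0.0517
gripper_force: 20.0
```

Emit:
step_arm:
  series:
    - [[0,0,0],0,-1]
    - [[0,0,0],0,-1]
    - [[0,0,-0.02],0,-1]
    - [[0,0,-0.08],0,-1]
    - [[0,0,-0.18],0,-1]
    - [[0,0,-0.28],0,-1]
    - [[0,0,-0.38],0,-1]
    - [[0,0,-0.4],0,-1]

```text
t: 39.7
position: [0.4493, -0.3701, 0.1678]
orientation: [3.119, 0.312, 0.01]
wrist_force: [1.0, -1.5, 0.1]
grip_width: 0.0519
gripper_force: 20.0
```

```bash
python3 -c "
from h import *
plan(.5343,.2352,.16,-82.55)"
```

```text
shift [ 0.5081 -1.4412  0.0115] yaw 0.011 | now [ 0.4493 -0.3701  0.1678] head -78.6 j6 0.64 w 0.0519 F [ 1.  -1.5  0.1] t 39.7
```

Emit:
step_arm:
  series:
    - [[0.035,-0.1,0],0.002,-1]
    - [[0.07,-0.21,0],0.004,-1]
    - [[0.11,-0.32,0],0.006,-1]
    - [[0.15,-0.43,0],0.008,-1]
    - [[0.19,-0.54,0],0.01,-1]
    - [[0.23,-0.65,0],0.011,-1]
    - [[0.26,-0.75,0],0.011,-1]
    - [[0.3,-0.85,0],0.011,-1]

```text
t: 40.5
position: [0.4957, -0.009, 0.1605]
orientation: [-3.135, -0.205, 0.004]
wrist_force: [0.6, -0.2, -0.2]
grip_width: 0.0516
gripper_force: 20.0
```

Emit:
step_arm:
  series:
    - [[0.03,-0.09,0],0,-1]
    - [[0.06,-0.18,0],0,-1]
    - [[0.09,-0.27,0],0,-1]
    - [[0.12,-0.36,0],0,-1]
    - [[0.15,-0.44,0],0,-1]
    - [[0.18,-0.5,0],0,-1]
    - [[0.18,-0.5,0],0,-1]
    - [[0.18,-0.5,0],0,-1]

```text
t: 41.3
position: [0.5415, 0.1966, 0.1604]
orientation: [3.134, 0.207, -0.004]
wrist_force: [0.3, 0.4, -1.1]
grip_width: 0.0518
gripper_force: 20.0
```

```bash
python3 -c "
from h import *
plan(.5343,.2352,.16,-82.55)"
```

```text
shift [-0.0051 -0.098   0.001 ] yaw 0.0003 | now [0.5415 0.1966 0.1604] head -82.4 j6 1.74 w 0.0518 F [ 0.3  0.4 -1.1] t 41.3
```

Emit:
step_arm:
  series:
    - [[-0.005,-0.09,0],0,-1]
    - [[-0.005,-0.098,0],0,-1]
    - [[-0.005,-0.098,0],0,-1]
    - [[-0.005,-0.098,0],0,-1]
    - [[-0.005,-0.098,0],0,-1]
    - [[-0.005,-0.098,0],0,-1]
    - [[-0.005,-0.098,0],0,-1]
    - [[-0.005,-0.098,0],0,-1]

```text
t: 42.1
position: [0.5355, 0.2351, 0.1618]
orientation: [3.135, 0.204, 0.0]
wrist_force: [-0.1, 0.3, -0.0]
grip_width: 0.0518
gripper_force: 20.0
```

```bash
python3 -c "
from h import *
s=edge(); save(s,'w13.png')
plan(.5343,.2352,.0505,-82.55)"
```

```text
strong rows [(np.int64(196), -59), (np.int64(201), 36), (np.int64(195), -30), (np.int64(202), 27), (np.int64(213), -25), (np.int64(214), -18)]
196 37.9 198 36.8 200 35.7 202 34.6 204 33.5 
shift [-0.003  -0.0004  0.2783] yaw 0.0 | now [0.5355 0.2352 0.1618] head -82.5 j6 1.81 w 0.0517 F [-0.2  0.3 -1.1] t 42.15
```

Emit:
step_arm:
  series:
    - [[-0.002,0,0.08],0,-1]
    - [[-0.002,0,0.15],0,-1]
    - [[-0.002,0,0.21],0,-1]
    - [[-0.002,0,0.245],0,-1]
    - [[-0.002,0,0.262],0,-1]
    - [[-0.002,0,0.272],0,-1]
    - [[-0.002,0,0.278],0,-1]
    - [[-0.002,0,0.278],0,-1]

```text
t: 42.95
position: [0.5353, 0.2356, 0.0514]
orientation: [-3.134, -0.205, -0.002]
wrist_force: [-0.1, -0.1, 0.4]
grip_width: 0.0521
gripper_force: 20.0
```

Emit:
step_arm:
  series:
    - [[0,0,0],0,-1]
    - [[0,0,0],0,-1]
    - [[0,0,0],0,0.5]
    - [[0,0,0],0,0.5]
    - [[0,0,0],0,0.5]
    - [[0,0,0],0,0.5]
    - [[0,0,-0.03],0,0.5]
    - [[0,0,-0.1],0,0.5]

```text
t: 43.75
position: [0.5323, 0.2344, 0.0888]
orientation: [3.133, 0.204, -0.009]
wrist_force: [-0.6, -0.3, 0.6]
grip_width: 0.0661
gripper_force: 0.0
```

Emit:
step_arm:
  series:
    - [[0,0,-0.1],0,1]
    - [[-0.05,0,-0.2],0,1]
    - [[-0.1,0,-0.3],0,1]
    - [[-0.15,0,-0.35],0,1]
    - [[-0.15,0,-0.35],0,1]
    - [[-0.15,0,-0.35],0,1]
    - [[-0.15,0,-0.35],0,1]
    - [[-0.15,0,-0.35],0,1]

```text
t: 44.55
position: [0.4748, 0.2271, 0.2287]
orientation: [3.134, 0.204, -0.005]
wrist_force: [-0.5, 0.1, -0.8]
grip_width: 0.088
gripper_force: 0.0
```

Run:
```python
from h import *
plan(.5343,.2352,.24,-82.55)
w=snap('wrist'); save(w,'w14.png'); np.save('w14.npy',w,allow_pickle=True)
s=snap('scene'); save(s,'sc14.png');d=snap('side'); save(d,'s14.png')
o,m=blanks(s,lo=(8,50,190),hi=(24,135,255),roi=(150,190,330,280),amin=60); print(o)
a=cv2.resize(cv2.imread('pics/w14.png')[60:260,200:500],None,fx=1.8,fy=1.8,interpolation=2)
b=cv2.resize(cv2.imread('pics/sc14.png')[150:240,320:450],None,fx=2.5,fy=2.5,interpolation=2)
e=cv2.resize(cv2.imread('pics/s14.png')[140:230,210:350],None,fx=2.5,fy=2.5,interpolation=2)
C=np.zeros((600,800,3),np.uint8);C[:360,:540]=a;C[370:595,:325]=b;C[370:595,400:750]=e;cv2.imwrite('pics/c7.png',C)
```

```text
shift [ 0.15   -0.0007 -0.0287] yaw 0.0 | now [0.4748 0.2271 0.2287] head -82.5 j6 1.84 w 0.088 F [-0.5  0.1 -0.8] t 44.55
[]
```

View pics/c7.png

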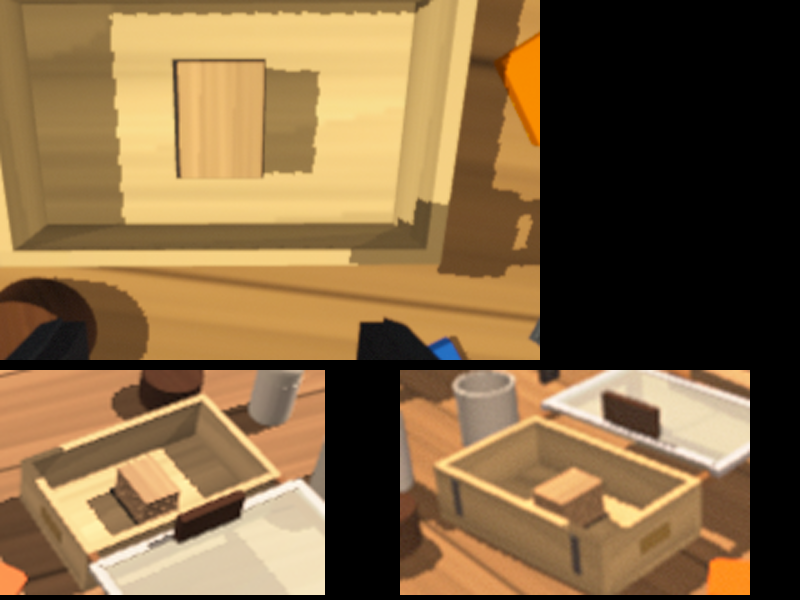

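The composite shows the four blanks in one neat pile on the mat, top-face crop corners (175,60), (265,60), (265,179) and (177,178). I'll square it up by squeezing gently both ways.

Run:
```python
from h import *
w=np.load('w14.npy',allow_pickle=True).item()
t=ray(w,np.array([[175.5,61],[265,61],[264.5,179],[177,178]])/1.8+[200,60],.058)[:,:2]
print(t,t.mean(0),[np.linalg.norm(t[i]-t[i-1]).round(4) for i in range(4)],[np.degrees(np.arctan2(*(t[i]-t[i-1])[::-1])).round(1) for i in range(4)])
plan(.5343,.2352,.12,-82.55);plan(.5343,.2352,.016,-82.55)
```

```text
[[0.56636264 0.26651459]
 [0.57320759 0.21368004]
 [0.5033628  0.20304305]
 [0.4968319  0.258585  ]] [0.53494123 0.23545567] [np.float64(0.07), np.float64(0.0533), np.float64(0.0707), np.float64(0.0559)] [np.float64(6.5), np.float64(-82.6), np.float64(-171.3), np.float64(96.7)]
shift [ 0.1503 -0.0006  0.2726] yaw 0.0 | now [0.475  0.2273 0.2292] head -82.5 j6 1.84 w 0.0881 F [-1.3 -1.1  0.5] t 44.7
shift [ 0.1509 -0.0008  0.5326] yaw 0.0 | now [0.475  0.2273 0.2292] head -82.5 j6 1.84 w 0.0881 F [-1.3 -1.1  0.5] t 44.7
```

Emit:
step_arm:
  series:
    - [[0.08,0,0],0,1]
    - [[0.151,0,0.05],0,1]
    - [[0.151,0,0.1],0,1]
    - [[0.151,0,0.2],0,1]
    - [[0.151,0,0.3],0,1]
    - [[0.151,0,0.4],0,1]
    - [[0.151,0,0.48],0,1]
    - [[0.151,0,0.53],0,1]

```text
t: 45.5
position: [0.5328, 0.2343, 0.0146]
orientation: [3.133, 0.204, -0.008]
wrist_force: [-0.3, -0.4, 0.1]
grip_width: 0.0881
gripper_force: 0.0
```

Emit:
step_arm:
  series:
    - [[0,0,0],0,0.4]
    - [[0,0,0],0,0.4]
    - [[0,0,0],0,0.4]
    - [[0,0,0],0,0.1]
    - [[0,0,0],0,0.1]
    - [[0,0,0],0,0.1]
    - [[0,0,0],0,0.1]
    - [[0,0,0],0,0.1]
  newtons: 8

```text
t: 46.3
position: [0.5363, 0.2359, 0.0203]
orientation: [-3.134, -0.205, -0.004]
wrist_force: [-0.1, 0.2, 6.4]
grip_width: 0.0521
gripper_force: 8.0
```

Emit:
step_arm:
  series:
    - [[0,0,0],0,0.6]
    - [[0,0,0],0,0.6]
    - [[0,0,0],0,0.6]
    - [[0,0,0],0,0.6]
    - [[0,0,-0.05],0,0.6]
    - [[0,0,-0.13],0,1]
    - [[0,0,-0.22],0,1]
    - [[0,0,-0.25],0,1]

```text
t: 47.1
position: [0.5374, 0.2362, 0.1224]
orientation: [-3.133, -0.205, -0.009]
wrist_force: [-0.3, 0.3, 0.5]
grip_width: 0.0882
gripper_force: 0.0
```

Emit:
step_arm:
  series:
    - [[0,0,0],-0.02,1]
    - [[0,0,0],-0.04,1]
    - [[0,0,0],-0.06,1]
    - [[0,0,0],-0.08,1]
    - [[0,0,0],-0.1,1]
    - [[0,0,0],-0.12,1]
    - [[0,0,0],-0.14,1]
    - [[0,0,0],-0.16,1]

```text
t: 47.9
position: [0.5343, 0.2351, 0.1173]
orientation: [-2.644, -1.696, 0.003]
wrist_force: [-0.5, -0.4, 0.2]
grip_width: 0.0882
gripper_force: 0.0
```

Emit:
step_arm:
  series:
    - [[0,0,0],-0.02,1]
    - [[0,0,0],-0.04,1]
    - [[0,0,0],-0.06,1]
    - [[0,0,0],-0.08,1]
    - [[0,0,0],-0.09,1]
    - [[0,0,0],-0.09,1]
    - [[0,0,0],-0.09,1]
    - [[0,0,0],-0.09,1]

```text
t: 48.7
position: [0.5348, 0.2352, 0.1181]
orientation: [-2.073, -2.36, 0.001]
wrist_force: [0.1, 0.4, -0.1]
grip_width: 0.0881
gripper_force: 0.0
```

Run:
```python
from h import *
plan(.5343,.2352,.018,7.45)
```

```text
shift [ 1.000e-04 -1.000e-03  2.503e-01] yaw -0.0001 | now [0.5348 0.2352 0.1181] head 7.4 j6 0.24 w 0.0881 F [ 0.1  0.4 -0.1] t 48.7
```

Emit:
step_arm:
  series:
    - [[0,0,0.06],0,1]
    - [[0,0,0.12],0,1]
    - [[0,0,0.17],0,1]
    - [[0,0,0.2],0,1]
    - [[0,0,0.22],0,1]
    - [[0,0,0.235],0,1]
    - [[0,0,0.243],0,1]
    - [[0,0,0.243],0,1]

```text
t: 49.5
position: [0.5352, 0.2354, 0.0215]
orientation: [2.072, 2.361, 0.0]
wrist_force: [0.2, 0.5, 0.1]
grip_width: 0.0879
gripper_force: 0.0
```

Emit:
step_arm:
  series:
    - [[0,0,0],0,0.65]
    - [[0,0,0],0,0.65]
    - [[0,0,0],0,0.5]
    - [[0,0,0],0,0.5]
    - [[0,0,0],0,0.5]
    - [[0,0,0],0,0.5]
    - [[0,0,0],0,0.5]
    - [[0,0,0],0,0.5]

```text
t: 50.3
position: [0.5353, 0.2355, 0.022]
orientation: [2.072, 2.361, 0.001]
wrist_force: [-2.7, -0.5, 6.3]
grip_width: 0.0701
gripper_force: 8.0
```

Emit:
step_arm:
  series:
    - [[0,0,0],0,1]
    - [[0,0,0],0,1]
    - [[0,0,0],0,1]
    - [[0,0,0],0,1]
    - [[0,0,-0.05],0,1]
    - [[0,0,-0.15],0,1]
    - [[0,0,-0.25],0,1]
    - [[0,0,-0.35],0,1]

```text
t: 51.1
position: [0.5346, 0.2352, 0.1624]
orientation: [-2.072, -2.361, 0.001]
wrist_force: [0.7, 0.2, -0.5]
grip_width: 0.0881
gripper_force: 0.0
```

Emit:
step_arm:
  series:
    - [[0,-0.05,-0.1],0,1]
    - [[0.1,-0.1,-0.15],0,1]
    - [[0.15,-0.1,-0.15],0,1]
    - [[0.15,-0.1,-0.15],0,1]
    - [[0.15,-0.1,-0.15],0,1]
    - [[0.15,-0.1,-0.15],0,1]
    - [[0.15,-0.1,-0.15],0,1]
    - [[0.15,-0.1,-0.15],0,1]

```text
t: 51.9
position: [0.4877, 0.2888, 0.2207]
orientation: [-2.073, -2.36, 0.002]
wrist_force: [0.4, 0.5, -0.8]
grip_width: 0.0879
gripper_force: 0.0
```

Run:
```python
from h import *
w=snap('wrist'); save(w,'w15.png'); np.save('w15.npy',w,allow_pickle=True)
s=snap('scene'); save(s,'sc15.png');d=snap('side'); save(d,'s15.png')
plan(.656,.252,.2,7.4)
a=cv2.resize(cv2.imread('pics/w15.png')[40:300,220:560],None,fx=1.35,fy=1.35,interpolation=2)
b=cv2.resize(cv2.imread('pics/sc15.png')[150:240,320:450],None,fx=2.6,fy=2.6,interpolation=2)[:235]
e=cv2.resize(cv2.imread('pics/s15.png')[140:230,210:350],None,fx=2.6,fy=2.6,interpolation=2)[:235]
C=np.zeros((600,800,3),np.uint8);C[:351,:459]=a;C[360:360+len(b),:338]=b;C[360:360+len(e),400:764]=e;cv2.imwrite('pics/c8.png',C)
```

```text
shift [-0.1466  0.4052  0.0526] yaw 0.0001 | now [0.4877 0.2892 0.2211] head 7.4 j6 0.36 w 0.0882 F [-0.5 -0.3 -0.1] t 52.05
```

View pics/c8.png

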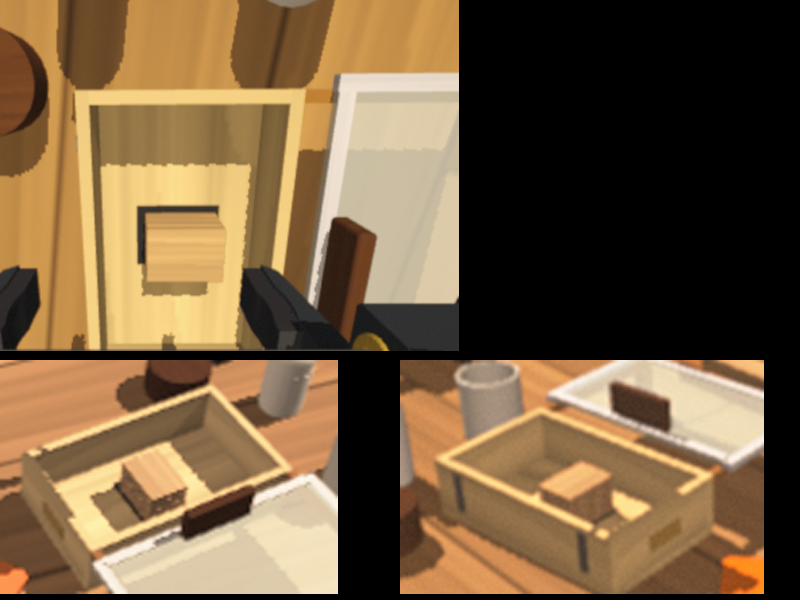

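The composite shows a tidy, flush pile on the mat. Now I close the hatch.

Emit:
step_arm:
  series:
    - [[-0.05,0.1,0],0,1]
    - [[-0.1,0.2,0],0,1]
    - [[-0.147,0.3,0],0,1]
    - [[-0.147,0.405,0],0,1]
    - [[-0.147,0.405,0],0,1]
    - [[-0.147,0.405,0.06],0,1]
    - [[-0.147,0.405,0.14],0,1]
    - [[-0.147,0.405,0.2],0,1]

```text
t: 52.85
position: [0.6547, 0.2522, 0.1397]
orientation: [-2.071, -2.361, 0.002]
wrist_force: [0.5, -0.9, -0.3]
grip_width: 0.0885
gripper_force: 0.0
```

Emit:
step_arm:
  series:
    - [[0,0,0.06],0,1]
    - [[0,0,0.1],0,1]
    - [[0,0,0.115],0,1]
    - [[0,0,0.115],0,1]
    - [[0,0,0.115],0,-1]
    - [[0,0,0.115],0,-1]
    - [[0,0,0.115],0,-1]
    - [[0,0,0.115],0,-1]
  newtons: 15

```text
t: 53.65
position: [0.6564, 0.2525, 0.0964]
orientation: [2.072, 2.361, 0.002]
wrist_force: [0.1, -0.1, 0.0]
grip_width: 0.0583
gripper_force: 0.0
```

Emit:
step_arm:
  series:
    - [[0,0,0],0,-1]
    - [[0,0,0],0,-1]
    - [[0,0,0],0,-1]
    - [[0,0,0],0,-1]
    - [[0,0,0],0,-1]
    - [[0,0,0],0,-1]
    - [[0,0,0],0,-1]
    - [[0,0,0],0,-1]

```text
t: 54.45
position: [0.6512, 0.2517, 0.0951]
orientation: [-2.068, -2.357, 0.013]
wrist_force: [-12.8, -2.7, 8.8]
grip_width: 0.014
gripper_force: 14.9
```

Emit:
step_arm:
  series:
    - [[0,-0.04,0],0,-1]
    - [[0,-0.1,0],0,-1]
    - [[0,-0.17,0],0,-1]
    - [[0,-0.24,0],0,-1]
    - [[0,-0.31,0],0,-1]
    - [[0,-0.38,0],0,-1]
    - [[0,-0.43,0],0,-1]
    - [[0,-0.46,0],0,-1]

```text
t: 55.25
position: [0.4725, 0.2275, 0.0951]
orientation: [2.07, 2.361, -0.001]
wrist_force: [3.9, -3.3, -3.7]
grip_width: 0.0137
gripper_force: 15.0
```

Emit:
step_arm:
  series:
    - [[0,-0.01,0],0,-1]
    - [[0,-0.02,0],0,-1]
    - [[0,-0.03,0],0,-1]
    - [[0,-0.036,0],0,-1]
    - [[0,-0.04,0],0,-1]
    - [[0,-0.044,0],0,-1]
    - [[0,-0.044,0],0,-1]
    - [[0,-0.044,0],0,-1]

```text
t: 56.05
position: [0.463, 0.2263, 0.0953]
orientation: [2.065, 2.355, 0.015]
wrist_force: [23.5, -2.6, -21.0]
grip_width: 0.0133
gripper_force: 15.1
```

Emit:
step_arm:
  series:
    - [[0,0.008,0],0,-1]
    - [[0,0.01,0],0,1]
    - [[0,0.01,0],0,1]
    - [[0,0.01,0],0,1]
    - [[0,0.01,0],0,1]
    - [[0,0.01,0],0,1]
    - [[0,0.01,0],0,1]
    - [[0,0.01,0],0,1]

```text
t: 56.85
position: [0.4598, 0.2268, 0.0955]
orientation: [-2.072, -2.362, -0.0]
wrist_force: [0.7, -0.0, -0.4]
grip_width: 0.0676
gripper_force: 0.0
```

Emit:
step_arm:
  series:
    - [[0,0,-0.06],0,1]
    - [[0,0,-0.14],0,1]
    - [[0,0,-0.24],0,1]
    - [[0,0,-0.34],0,1]
    - [[0.08,0,-0.4],0,1]
    - [[0.2,0,-0.4],0,1]
    - [[0.3,0,-0.4],0,1]
    - [[0.3,0,-0.4],0,1]

```text
t: 57.65
position: [0.4435, 0.3496, 0.2558]
orientation: [-2.067, -2.364, -0.003]
wrist_force: [0.0, -0.7, -0.4]
grip_width: 0.0882
gripper_force: 0.0
```

Emit:
step_arm:
  series:
    - [[0,0,0],0,1]
    - [[0,0,0],0,1]
    - [[0,0,0],0,1]
    - [[0,0,0],0,1]
    - [[0,0,0],0,1]
    - [[0,0,0],0,1]
    - [[0,0,0],0,1]
    - [[0,0,0],0,1]

```text
t: 58.45
position: [0.4444, 0.3456, 0.2555]
orientation: [-2.072, -2.361, -0.0]
wrist_force: [-0.1, 0.5, -0.3]
grip_width: 0.0879
gripper_force: 0.0
```

Run:
```python
from h import *
s=snap('scene'); save(s,'sc16.png');d=snap('side'); save(d,'s16.png')
a=cv2.resize(cv2.imread('pics/sc16.png')[120:280,150:480],None,fx=2.2,fy=2.2,interpolation=2)
e=cv2.resize(cv2.imread('pics/s16.png')[140:230,210:350],None,fx=2.6,fy=2.6,interpolation=2)[:234]
C=np.zeros((600,800,3),np.uint8);C[:352,:726]=a;C[360:594,:364]=e;cv2.imwrite('pics/c9.png',C)
```

```text
(no output)
```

View pics/c9.png

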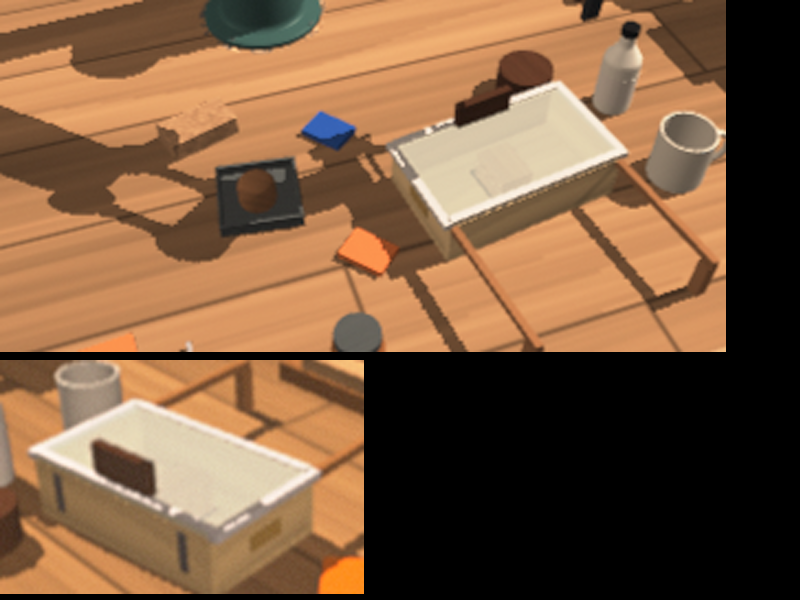

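The hatch is fully shut, flush with the box; the knob stands in the tray and the pile is inside. The other things are where they were.

```bash
python3 -c "
from h import *
print(manip.hand_in())"
```

```text
the job is handed in; nothing more can be done
None
```

The job is handed in: the knob stands upright in the tray, all four pale blanks are piled flush on the mat, the hatch is fully shut, and nothing else was moved; no verdict came back.

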